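# Load the drying station on the lab bench

## Task

Load the blower drying station: first push its red mushroom stop down until it latches, and leave it down while you stand every white plate upright on a long edge in the drying rack, well down between the prongs and one to a slot (any slots), and spread the heap of orange caps inside the tray so that they lie in a single layer with about a finger's width or more between any two. Only when everything is loaded, twist the stop clockwise until it has come fully up again. Leave the bottle, the jar and the beaker where they are.

Things in the scene. Friction and masses are not known exactly. Their poses are not given: they have to be found in the camera images.
- plate0_mid (a point): White ceramic spot plate, a flat slab 110 x 90 x 10 mm, 0.2 kg, wells on one face. This point is its centre: x normal to its face (10 mm), y along its 110 mm side, z along its 90 mm side. Starts on the draining board, a long edge on the ledge, leaning 30 deg from upright, top edge nearest the robot, its upper 42 mm clear above the board's panel. Two or three are present (else None).
- plate1_mid (a point): White ceramic spot plate, a flat slab 110 x 90 x 10 mm, 0.2 kg, wells on one face. This point is its centre: x normal to its face (10 mm), y along its 110 mm side, z along its 90 mm side. Starts on the draining board, a long edge on the ledge, leaning 30 deg from upright, top edge nearest the robot, its upper 42 mm clear above the board's panel. Two or three are present (else None).
- plate2_mid (a point): White ceramic spot plate, a flat slab 110 x 90 x 10 mm, 0.2 kg, wells on one face. This point is its centre: x normal to its face (10 mm), y along its 110 mm side, z along its 90 mm side. Starts on the draining board, a long edge on the ledge, leaning 30 deg from upright, top edge nearest the robot, its upper 42 mm clear above the board's panel. Two or three are present (else None).
- board: Grey draining board that carries the plates side by side, fixed, 120 x 390 mm, its panel and ledge reaching 70 mm high. Origin under its middle on the bench; y along its length, x to the side that the plates face.
- rack: Drying rack, fixed: grey base 190 (x) x 130 (y) x 12 mm; four slots 50 mm apart along x, each a yellow strip between blue wire prongs that stand 35 mm either side of its middle. Slots are 14 mm wide up to 56 mm above the bench, and splay to 23 mm at the tips (70 mm). A plate in a slot faces along the rack's x. Origin under the base's centre, on the bench.
- slot0 (a point): Slot 0 of the drying rack: middle of its floor (12 mm above the bench). x is across the slot (the normal of a plate in it), y along the slot, z up.
- slot1 (a point): Slot 1 of the drying rack: middle of its floor (12 mm above the bench). x is across the slot (the normal of a plate in it), y along the slot, z up.
- slot2 (a point): Slot 2 of the drying rack: middle of its floor (12 mm above the bench). x is across the slot (the normal of a plate in it), y along the slot, z up.
- slot3 (a point): Slot 3 of the drying rack: middle of its floor (12 mm above the bench). x is across the slot (the normal of a plate in it), y along the slot, z up.
- tray_in (a point): Shallow white drying tray, fixed, 200 x 200 mm outside, 190 x 190 mm inside, floor 5 mm above the bench, rim 10 mm above the floor. This point is the centre of the inner floor; x and y along its sides.
- cap0: Orange screw cap of a reagent bottle, a solid-looking disc 44 mm across and 26 mm high, 30 g, white spot on top. Origin at its centre, z along its axis. Starts in a heap in the tray.
- cap1: Orange screw cap of a reagent bottle, a solid-looking disc 44 mm across and 26 mm high, 30 g, white spot on top. Origin at its centre, z along its axis. Starts in a heap in the tray.
- cap2: Orange screw cap of a reagent bottle, a solid-looking disc 44 mm across and 26 mm high, 30 g, white spot on top. Origin at its centre, z along its axis. Starts in a heap in the tray.
- cap3: Orange screw cap of a reagent bottle, a solid-looking disc 44 mm across and 26 mm high, 30 g, white spot on top. Origin at its centre, z along its axis. Starts in a heap in the tray, on top of the others (absent in some starts: None).
- cap4: Orange screw cap of a reagent bottle, a solid-looking disc 44 mm across and 26 mm high, 30 g, white spot on top. Origin at its centre, z along its axis. Starts in a heap in the tray (absent in some starts: None).
- stop_top (a point): Centre of the top of the blower's red mushroom stop: round head 40 mm across, 22 mm thick, on a fixed grey control box 90 x 90 x 35 mm with a yellow ring. This point is 71 mm above the bench when up, 63 mm when pressed; the head latches down when pressed (about 4 N). The point moves and turns with the head.
- stop (a joint): Depth of the mushroom stop in m: 0 up (blower may run), 0.008 fully pressed and latched.
- stop_knob (a joint): Twist of the mushroom head in rad: 0 as found, grows clockwise seen from above, up to 0.95. Twisting it drives the pressed head up; it is fully up at about 0.7 rad. It stays where it is left.
- amber_bottle: Amber glass jar 68 mm across, 130 mm high, a bystander. Origin at the centre of its underside.
- white_jar: White plastic jar with a blue cap, 64 mm across, 110 mm high, a bystander. Origin at the centre of its underside.
- beaker: Empty glass beaker 70 mm across, 90 mm high, a bystander. Origin at the centre of its underside.
Not all that is in view belongs to the job. What is shaped like the part that bears stop_top but brown or purple is not meant.

How it is judged:
By the outcome, as a careful person would: the job done as asked, in the order asked, and still so for the second after the job is handed in, with the robot touching nothing.
Of plate0, plate1, plate2 only 2 to 3 are there at a start; the rules pass over those that are not, and their reading is None.
Of cap3, cap4 only 1 to 2 are there at a start; the rules pass over those that are not, and their reading is None.
At some moment in a run one of cap0, cap1, cap2 may be knocked a few centimetres aside while the robot is not near it.
It also fails if it takes over 208 s, if anything falls off the work surface, if the arm or the gripper's body presses on something with over 40 N, if the wrist force passes 120 N, or if a joint passes its speed limit or range.

## Robot

A 7-joint arm with a two-finger parallel gripper is mounted at the origin on the work surface. World frame = base frame: x ahead of the robot, y to its left, z up, the work surface at z = 0. Lengths are in m, angles in rad, forces in N, time in s.
With the tool pointing down it reaches from about 0.425 to 0.925 m from the base axis. Payload 6.8 kg.
Tool frame: the origin (TCP) lies where the fingers leave the gripper's body, on its centre line; the fingertips stand 73 mm ahead of it and the grasp point (between the pads) lies 54 mm ahead of it; z points along the fingers, y is the direction in which the jaws open and shut (so a half turn about z gives the same grasp; the last joint's range is limited). The gripper opens to 85 mm and grips with 20 to 120 N. Pads are 22 mm wide; open, the fingers measure 114 mm over their backs; the gripper's body (76 mm by 85 mm) begins 54 mm behind the grasp point. The pads swing forward as they close: fully open they stand 13 mm farther back than shut.
Start: joints at [-1.284, 0.477, 0.022, 1.555, -0.011, 1.109, -0.083], TCP at [0.26, 0.623, 0.304] pointing down, gripper open.
Joint ranges: [-2.96, 2.96], [-0.34, 2.1], [-1.41, 1.46], [0.24, 2.44], [-1.37, 4.51], [0.17, 1.92], [-2.96, 2.96]. Speed limits (rad/s): [2.39, 2.39, 3.14, 3.14, 3.14, 3.14, 3.14].

## Interface

Orientations are given as a rotation vector (axis times angle).
In Python, from bench import r gives the robot as it stands.
- The arm moves only by the shell command python3 -m handwheel 'ROWS' [FORCE]. ROWS is JSON, a list that holds one entry, the list of rows, each a list of 7 numbers: the shift along the world's x, y, z in m, then the turn, a rotation vector about the world's x, y, z in rad, then the finger opening in m, from 0 to 0.0854. A call has 1 to 10 rows; each row shifts and turns the commanded pose from where the row before left it; what a row does not reach is not made up. A row lasts 1/12 s, in which the tool goes at most 41.7 mm and 7.16 degrees, less where a joint would pass 70% of its speed; a pose out of reach is approached as far as the arm can. A call is refused whole if a number of a shift passes 0.0417 or a number of a turn 0.125, either way. A call with a gripper value outside its range is refused whole. The fingers move at their own pace and stop on an object; FORCE is the grip in N (left out, the last holds). Time passes only in rows, so rows that do not move let the fingers close. It gives the time, the measured TCP pose, the force and the opening at its end, in the units of the state.
- r.get_obs(): the state, without advancing time (a new reading comes with each control period).
- r.grab_frame(name): name is "scene" or "side" or "wrist"; returns (picture, depth): 420x560x3 uint8, red, green, blue; 420x560 float32, m along the optical axis (not along the pixel's ray), 0 where there is no reading.
- r.get_calibration(name): a dict with "vertical_fov" (degrees; the focal length in pixels is half the picture's height over the tangent of half this angle, whatever the lens; pixels are square), "cx", "cy" (the principal point, pixels), "R" (3x3) and "t" (3): a world point X has camera coordinates R X + t; the wrist camera has in their place "T_tool_cam" (4x4, takes a point from camera to tool coordinates, whose origin is the TCP and whose axes are the flange's). Camera axes: x right, y down, z forward; pixel columns grow to the right and rows downward; lengths in m; the calibration is good to about 2 mm. A picture is of the moment at which its call begins: read the wrist's pose just before it. get_calibration takes no time and is no camera call.
- r.hand_in(): hands the job in, once; it reports no verdict.
Trained networks look in the newest picture that a camera, given by its name, has taken for a name from the list of things; names that differ only in an ending like _2 or _b are one class to them, and where a whole thing is asked for, a point or a joint stands for the part that bears it (a point fixed in the world has none). Each returns a list of dicts, best first, with "p" (0 to 1); they miss things now and then, are a little off and sometimes report something else, mostly with a low value. They report only what shows in the picture. A call takes as long as a camera call. They do not tell look-alikes from the thing itself.
- r.masks_of(label, camera): "pixels" (420x560 bool, what is visible of it) and "at" ([column, row] in pixels, amid what is visible of it).
The state is a dict: "clock": time; "joints": joint angles; "qvel": joint speeds; "tau": joint torques, N m; "tcp_pos": TCP position; "orientation": TCP orientation; "contact_force": force on the tool from outside, world axes, zero at the start; "moment": the same for the moment, N m; "grip_width": finger opening in m.
Only numpy, scipy, OpenCV 4.12 (cv2) and the standard library are available. Lean on these libraries where they do the work, as an engineer would, in place of code of your own. Each camera call takes 0.05 s, during which the arm holds its last target.

## Working session

There is one attempt and no reset: what is moved stays moved. The work goes in short steps, Python scripts to look and compute and a shell command to move; the robot and the scene stay as the last step left them, time stands still between calls to the robot, and variables do not carry over. Pictures are saved under pics/ and viewed, and the job is handed in when it is done.

```bash
ls; mkdir -p pics
cat > h.py <<'E'
import numpy as np, cv2
from bench import r
from scipy.spatial.transform import Rotation as R
def K(n):
    c=r.get_calibration(n); f=210/np.tan(np.radians(c["vertical_fov"])/2); return c,f
def grab(n,save=None):
    o=r.get_obs(); p,d=r.grab_frame(n)
    if save: cv2.imwrite("pics/"+save+".png",p[:,:,::-1])
    return o,p,d
def cloud(n,o,d):
    c,f=K(n); v,u=np.mgrid[0:420,0:560]
    P=np.stack([(u-c["cx"])/f*d,(v-c["cy"])/f*d,d],-1)
    if "R" in c: W=(P-np.array(c["t"]))@np.array(c["R"])
    else:
        T=np.array(c["T_tool_cam"]); P=P@T[:3,:3].T+T[:3,3]
        W=P@R.from_rotvec(o["orientation"]).as_matrix().T+np.array(o["tcp_pos"])
    W[d<=0]=np.nan
    return W
E
python3 - <<'E'
from h import *
for n in("scene","side","wrist"):
    o,p,d=grab(n,"a_"+n)
    c=r.get_calibration(n);print(n,{k:np.round(v,3).tolist() for k,v in c.items() if not isinstance(v,str)})
    np.save("a_"+n,cloud(n,o,d))
print({k:np.round(v,3).tolist() for k,v in o.items()})
E
```

```text
pics
scene {'vertical_fov': 43.243, 'cx': 277.568, 'cy': 205.806, 'R': [[-0.431, 0.902, 0.015], [0.566, 0.283, -0.774], [-0.703, -0.325, -0.633]], 't': [0.313, -0.254, 2.119]}
side {'vertical_fov': 45.686, 'cx': 277.588, 'cy': 217.656, 'R': [[0.987, -0.163, 0.017], [-0.068, -0.5, -0.863], [0.149, 0.851, -0.504]], 't': [-0.584, 0.065, 1.271]}
wrist {'vertical_fov': 62.715, 'cx': 280.951, 'cy': 210.74, 'T_tool_cam': [[-0.001, -0.963, -0.269, 0.068], [1.0, -0.001, 0.0, -0.001], [-0.0, -0.269, 0.963, -0.069], [0.0, 0.0, 0.0, 1.0]]}
{'clock': 0.1, 'joints': [-1.284, 0.478, 0.022, 1.556, -0.012, 1.109, -0.083], 'qvel': [-0.0, -0.002, -0.001, -0.001, 0.002, 0.001, 0.001], 'tau': [0.005, -59.776, 1.614, -28.195, 0.013, 0.005, -0.0], 'tcp_pos': [0.259, 0.623, 0.303], 'orientation': [-0.616, -3.08, 0.003], 'contact_force': [-0.27, -0.314, -0.557], 'moment': [-0.046, 0.019, -0.025], 'grip_width': 0.085}
```

View pics/a_scene.png

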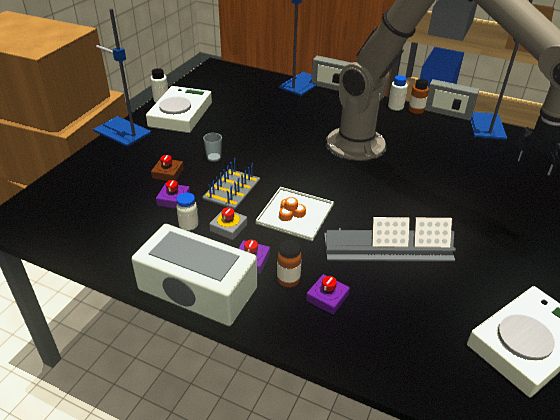

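View pics/a_side.png

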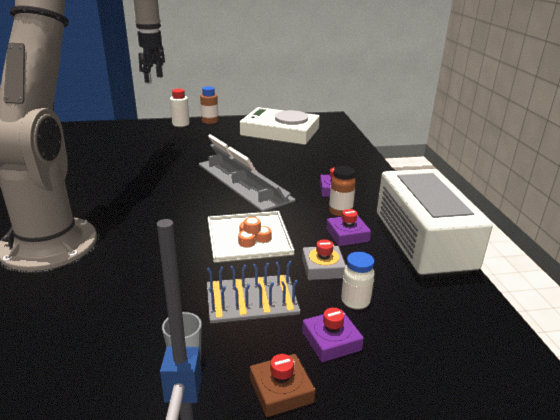

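View pics/a_wrist.png

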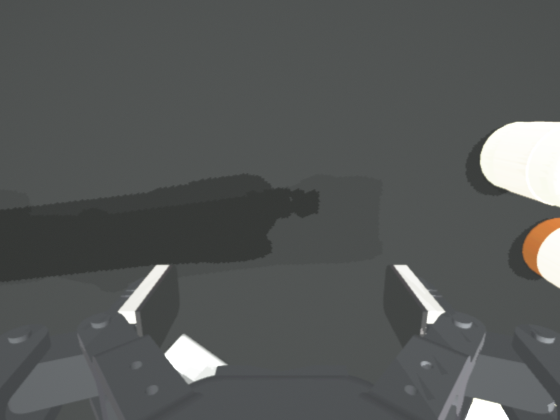

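Run:
```python
from h import *
for n in("scene","side"):
    W=np.load("a_%s.npy"%n)
    p=cv2.imread("pics/a_%s.png"%n)
    for l in("plate0_mid","rack","board","tray_in","cap0","stop_top","amber_bottle","white_jar","beaker"):
        try: ms=r.masks_of(l,n)
        except Exception as e: print(l,e); continue
        for m in ms[:7]:
            q=W[m["pixels"]]; 
            if len(q)==0: continue
            print(n,l,round(m["p"],2),np.round(m["at"]),"med",np.round(np.nanmedian(q,0),3),"lo",np.round(np.nanpercentile(q,2,0),3),"hi",np.round(np.nanpercentile(q,98,0),3))
```

```text
scene plate0_mid 0.29 [215. 143.] med [ 0.36  -0.446  0.062] lo [ 0.309 -0.486  0.001] hi [ 0.381 -0.42   0.088]
scene rack 0.94 [232. 184.] med [ 0.503 -0.287  0.011] lo [ 0.398 -0.356 -0.001] hi [ 0.585 -0.229  0.06 ]
scene rack 0.56 [228. 214.] med [ 0.678 -0.197  0.066] lo [ 0.643 -0.215  0.035] hi [ 0.694 -0.183  0.073]
scene board 0.73 [371. 250.] med [0.581 0.241 0.012] lo [0.47  0.121 0.   ] hi [0.656 0.468 0.064]
scene tray_in 0.94 [297. 217.] med [ 0.523 -0.021  0.004] lo [ 0.411 -0.136 -0.003] hi [0.613 0.06  0.015]
scene cap0 0.65 [290. 203.] med [ 0.529 -0.048  0.052] lo [ 0.505 -0.069  0.03 ] hi [ 0.543 -0.03   0.059]
scene cap0 0.5 [299. 210.] med [ 0.523 -0.02   0.026] lo [ 0.496 -0.039  0.006] hi [ 0.535 -0.006  0.034]
scene cap0 0.46 [283. 213.] med [ 0.557 -0.054  0.026] lo [ 0.536 -0.076  0.004] hi [ 0.571 -0.035  0.034]
scene stop_top 0.65 [252. 248.] med [ 0.779 -0.063  0.068] lo [ 0.757 -0.083  0.05 ] hi [ 0.794 -0.048  0.075]
scene stop_top 0.65 [330. 286.] med [0.817 0.195 0.067] lo [0.794 0.177 0.05 ] hi [0.828 0.21  0.073]
scene stop_top 0.57 [171. 186.] me
[... 1757 characters left out ...]
606 -0.464  0.052] hi [ 0.642 -0.428  0.073]
side stop_top 0.63 [349. 216.] med [ 0.765 -0.078  0.068] lo [ 0.748 -0.089  0.047] hi [ 0.787 -0.049  0.073]
side stop_top 0.51 [238. 242.] med [ 0.489 -0.062  0.006] lo [ 0.41  -0.141  0.001] hi [0.604 0.06  0.016]
side stop_top 0.5 [322. 244.] med [ 0.666 -0.214  0.068] lo [ 0.649 -0.223  0.051] hi [ 0.687 -0.189  0.073]
side white_jar 0.74 [359. 281.] med [ 0.703 -0.349  0.07 ] lo [ 0.679 -0.36   0.001] hi [ 0.759 -0.29   0.111]
side white_jar 0.24 [252. 297.] med [ 0.485 -0.315  0.013] lo [ 0.395 -0.359  0.003] hi [ 0.574 -0.234  0.066]
side beaker 0.64 [189. 330.] med [ 0.354 -0.445  0.077] lo [ 0.309 -0.487  0.04 ] hi [ 0.373 -0.421  0.092]
```

Run:
```python
import cv2
a=cv2.imread("pics/a_scene.png")[150:330,140:480]; cv2.imwrite("pics/a1.png",cv2.resize(a,None,fx=2.3,fy=2.3,interpolation=2))
a=cv2.imread("pics/a_side.png")[130:330,180:420]; cv2.imwrite("pics/a2.png",cv2.resize(a,None,fx=3,fy=3,interpolation=2))
```

```text
(no output)
```

View pics/a1.png

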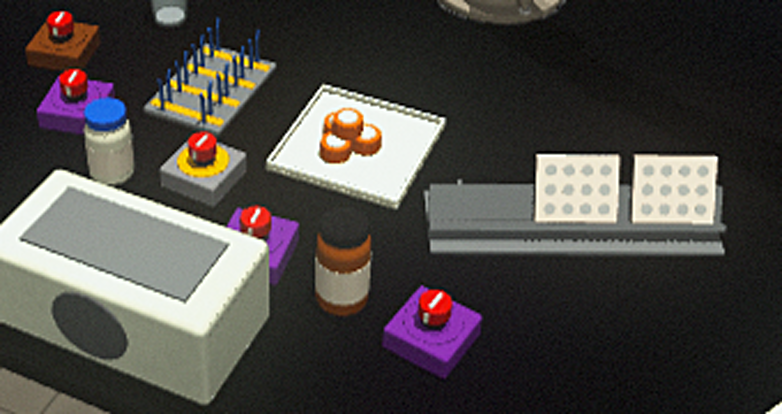

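View pics/a2.png

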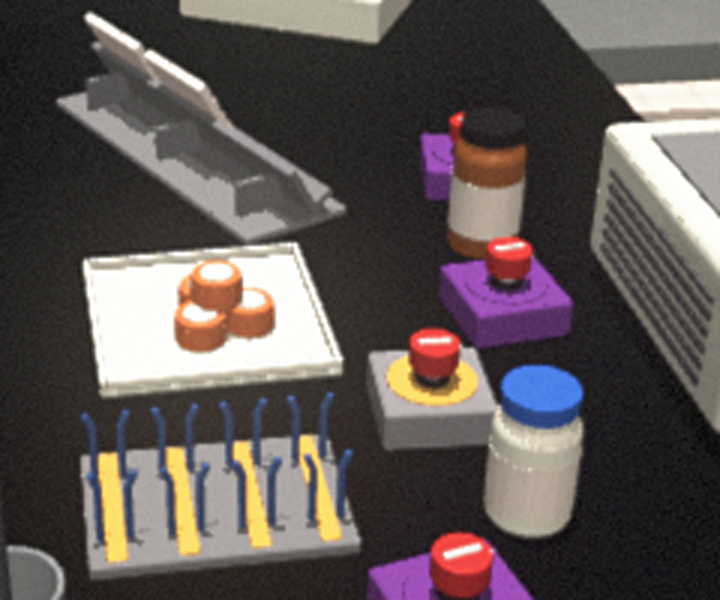

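Run:
```python
from h import *
def rect(P):
    b=cv2.minAreaRect((P[:,:2]*1000).astype(np.float32)); return np.round(b[0],1),np.round(b[1],1),round(b[2],1)
for n in("scene","side"):
    W=np.load("a_%s.npy"%n).reshape(-1,3); I=cv2.imread("pics/a_%s.png"%n); hsv=cv2.cvtColor(I,cv2.COLOR_BGR2HSV).reshape(-1,3).astype(int)
    def sel(lo,hi,c=None):
        m=np.all((W>lo)&(W<hi),1)
        if c is not None:m&=c
        return W[m]
    red=((hsv[:,0]<5)|(hsv[:,0]>174))&(hsv[:,1]>150)
    q=sel([.6,-.26,.058],[.73,-.14,.08]); print(n,"stop",len(q),q[:,2].max(), rect(q[q[:,2]>.066]))
    q=sel([.6,-.28,.028],[.75,-.12,.04]); print("box",len(q),rect(q))
    q=sel([.36,-.4,.006],[.61,-.2,.02]);print("rackbase",len(q),rect(q))
    q=sel([.36,-.4,.05],[.61,-.2,.09]);print("prongs",len(q),np.round(q.mean(0),3),rect(q))
    yel=(hsv[:,0]>18)&(hsv[:,0]<32)&(hsv[:,1]>150)
    q=sel([.36,-.4,.005],[.61,-.2,.02],yel);print("strips",len(q),rect(q))
    q=sel([.38,-.17,.009],[.64,.09,.02]);print("tray",len(q),rect(q))
    q=sel([.38,.05,.006],[.75,.5,.05]);print("board",len(q),rect(q))
    wh=(hsv[:,1]<60)&(hsv[:,2]>170)
    q=sel([.4,.1,.02],[.7,.5,.15],wh);print("plates",len(q),q.min(0),q.max(0))
    y=[]
    o=(hsv[:,0]>5)&(hsv[:,0]<14)&(hsv[:,1]>150)
    q=sel([.4,-.15,.05],[.62,.08,.075]);print("cap top",len(q),rect(q))
```

```text
scene stop 107 0.07420640288992228 (array([ 671.5, -202.8]), array([40.1, 34.6]), 30.6)
box 392 (array([ 673.7, -201.5]), array([89.6, 95.4]), 87.3)
rackbase 965 (array([ 485.1, -283.5]), array([160.8, 215. ]), 89.4)
prongs 124 [ 0.492 -0.294  0.06 ] (array([ 488.6, -293.6]), array([184.7,  80.7]), 0.8)
strips 282 (array([ 487.7, -291.9]), array([122.3, 173.6]), 88.1)
tray 396 (array([519.2, -49.9]), array([223.2, 224.6]), 2.0)
board 2648 (array([573.4, 273.4]), array([447.2, 330.8]), 89.2)
plates 2099 [0.43714349 0.22754511 0.024585  ] [0.58245495 0.46031336 0.11251749]
cap top 97 (array([521.3, -50.7]), array([45.2, 39.5]), 23.3)
side stop 194 0.07395810755023206 (array([ 667.5, -204.2]), array([39.2, 38.2]), 11.6)
box 713 (array([ 667.3, -203.9]), array([93.2, 90.7]), 85.2)
rackbase 2890 (array([ 484.8, -294.6]), array([189.5, 135.2]), 0.2)
prongs 396 [ 0.485 -0.298  0.061] (array([ 485.3, -294.5]), array([183.9,  78.6]), 0.0)
strips 78 (array([ 484.1, -296.5]), array([113.6, 162.2]), 89.2)
tray 725 (array([514.3, -40. ]), array([214.6, 256.2]), 1.7)
board 2280 (array([529.1, 257.6]), array([261. , 419.4]), 2.2)
plates 180 [0.43095296 0.11552872 0.02824058] [0.63946265 0.44295669 0.10990742]
cap top 150 (array([515.4, -54.5]), array([41.9, 40.9]), 83.8)
```

```bash
python3 -m handwheel '[[[0.017,-0.0344,0,0,0,-0.118,0.0],[0.017,-0.0344,0,0,0,-0.118,0.0],[0.017,-0.0344,0,0,0,-0.118,0.0],[0.017,-0.0344,0,0,0,-0.118,0.0],[0.017,-0.0344,0,0,0,-0.118,0.0],[0.017,-0.0344,0,0,0,-0.118,0.0],[0.017,-0.0344,0,0,0,-0.118,0.0],[0.017,-0.0344,0,0,0,-0.118,0.0],[0.017,-0.0344,0,0,0,-0.118,0.0],[0.017,-0.0344,0,0,0,-0.118,0.0]]]' 40; python3 -c "
from h import *
o=r.get_obs();print({k:np.round(v,3).tolist() for k,v in o.items()})
grab('wrist','b1')"
```

```text
clock: 1.88
tcp_pos: [0.4302, 0.2773, 0.3043]
orientation: [-2.232, -2.21, -0.001]
contact_force: [1.0, -0.1, -0.9]
grip_width: 0.0002
{'clock': 1.883, 'joints': [-1.013, 0.21, 0.37, 1.961, -0.091, 0.986, -0.61], 'qvel': [0.441, -0.099, 0.479, 0.161, -0.074, -0.042, -0.45], 'tau': [-3.299, -37.633, 1.155, -25.613, 0.066, 0.222, 0.557], 'tcp_pos': [0.43, 0.277, 0.304], 'orientation': [-2.232, -2.21, -0.001], 'contact_force': [0.999, -0.117, -0.877], 'moment': [-0.035, -0.018, 0.01], 'grip_width': 0.0}
```

View pics/b1.png

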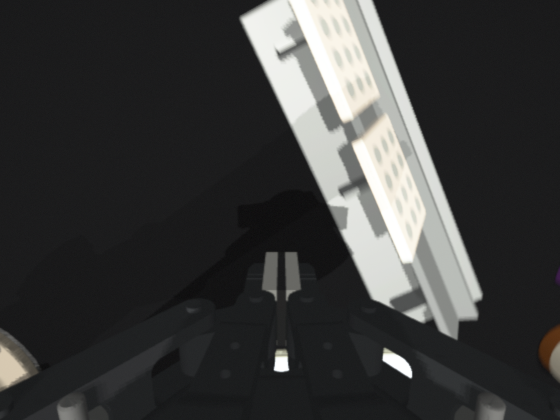

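```bash
python3 -m handwheel '[[[0.017,-0.0344,0,0,0,0,0.0],[0.017,-0.0344,0,0,0,0,0.0],[0.017,-0.0344,0,0,0,0,0.0],[0.017,-0.0344,0,0,0,0,0.0],[0.017,-0.0344,0,0,0,0,0.0],[0.017,-0.0344,0,0,0,0,0.0],[0.017,-0.0344,0,0,0,0,0.0],[0.017,-0.0344,0,0,0,0,0],[0.017,-0.03,0,0,0,0,0.0],[0,0,0,0,0,0,0.0]]]' 40; python3 -c "
from h import *
o,p,d=grab('wrist','b2');np.save('b2',cloud('wrist',o,d));print(o['tcp_pos'])"
```

```text
clock: 2.77
tcp_pos: [0.5846, -0.0338, 0.3046]
orientation: [2.232, 2.204, -0.001]
contact_force: [0.1, -0.7, -0.2]
grip_width: -0.0001
[ 0.58455992 -0.03378012  0.30464851]
```

View pics/b2.png

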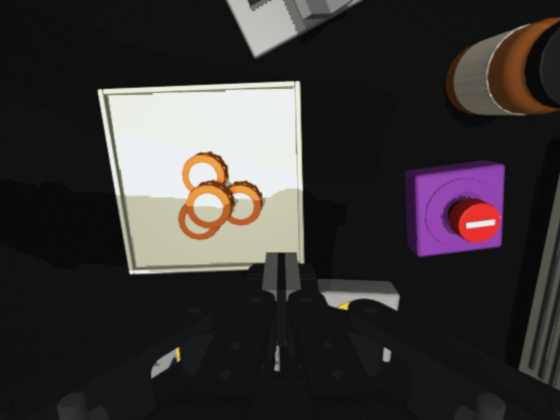

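```bash
python3 -m handwheel '[[[0.03,-0.022,0,0,0,0,0.0],[0.03,-0.022,0,0,0,0,0.0],[0.024,-0.022,0,0,0,0,0.0],[0,0,0,0,0,0,0.0],[0,0,0,0,0,0,0.0]]]' 40; python3 -c "
from h import *
o,p,d=grab('wrist','b3');W=cloud('wrist',o,d);np.save('b3',W);print(o['tcp_pos'])
W=W.reshape(-1,3);h=cv2.cvtColor(p,cv2.COLOR_RGB2HSV).reshape(-1,3).astype(int)
def rect(P):
    b=cv2.minAreaRect((P[:,:2]*1000).astype(np.float32)); return np.round(b[0],1),np.round(b[1],1),round(b[2],1)
m=np.all((W>[.62,-.26,.063])&(W<[.72,-.15,.08]),1);q=W[m];print(rect(q),np.median(q[:,2]))
m=np.all((W>[.60,-.27,.030])&(W<[.74,-.12,.04]),1);q=W[m];print(rect(q),np.median(q[:,2]))
m=np.all((W>[.37,-.38,.05])&(W<[.62,-.2,.08]),1);q=W[m];print(len(q) and rect(q))
"
```

```text
clock: 3.23
tcp_pos: [0.6671, -0.0922, 0.3033]
orientation: [-2.226, -2.216, 0.001]
contact_force: [-0.4, 0.5, -0.5]
grip_width: -0.0
[ 0.66707575 -0.09218734  0.30325644]
(array([0., 0.]), array([0., 0.]), 0.0) nan
(array([ 668.7, -184.5]), array([55.9, 89.6]), 86.9) 0.03352221253903309
(array([ 433.5, -257.7]), array([78.9,  6.7]), 0.4)
  return _methods._mean(a, axis=axis, dtype=dtype,
  ret = ret.dtype.type(ret / rcount)
```

View pics/b3.png

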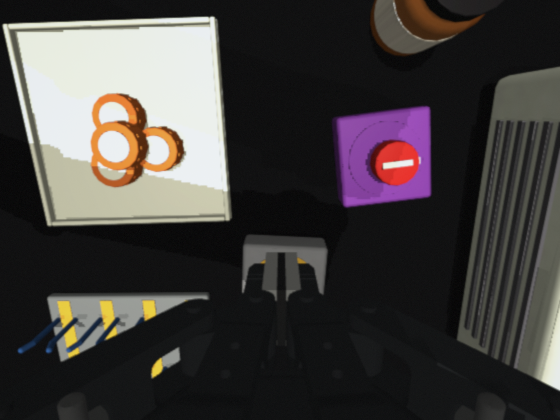

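```bash
python3 -m handwheel '[[[0.001,-0.037,0,0,0,0,0.0],[0.001,-0.037,0,0,0,0,0.0],[0,-0.037,0,0,0,0,0.0],[0,0,-0.037,0,0,0,0.0],[0,0,-0.037,0,0,0,0.0],[0,0,-0.037,0,0,0,0.0],[0,0,-0.036,0,0,0,0.0],[0,0,0,0,0,0,0.0],[0,0,0,0,0,0,0.0]]]' 40; python3 -c "
from h import *
grab('side','b4')"
```

```text
clock: 4.03
tcp_pos: [0.6676, -0.2006, 0.1558]
orientation: [-2.221, -2.216, 0.002]
contact_force: [0.6, -0.2, 0.6]
grip_width: 0.0002
```

View pics/b4.png

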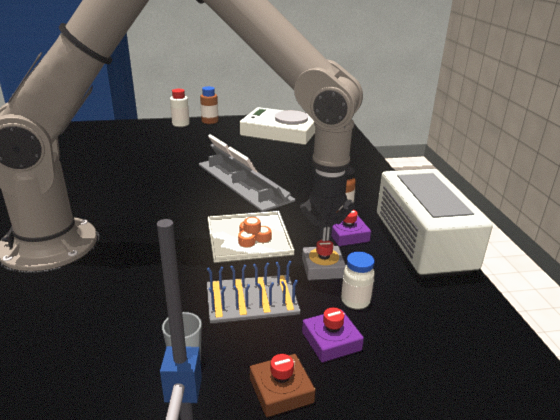

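Above the right (grey-box) stop. Pressing gently.

```bash
python3 -m handwheel '[[[0,-0.002,-0.006,0,0,0,0.0],[0,0,-0.004,0,0,0,0.0],[0,0,-0.003,0,0,0,0.0],[0,0,-0.003,0,0,0,0.0],[0,0,-0.003,0,0,0,0.0],[0,0,-0.002,0,0,0,0.0],[0,0,0,0,0,0,0.0]]]' 40
```

```text
clock: 4.67
tcp_pos: [0.6691, -0.2052, 0.136]
orientation: [2.225, 2.216, 0.001]
contact_force: [0.8, -0.5, 2.2]
grip_width: 0.0001
```

```bash
python3 -m handwheel '[[[0,0.002,-0.002,0,0,0,0.0],[0,0,-0.002,0,0,0,0.0],[0,0,0,0,0,0,0.0]]]' 40;python3 -m handwheel '[[[0,0,-0.001,0,0,0,0.0],[0,0,-0.001,0,0,0,0.0],[0,0,0,0,0,0,0.0]]]' 40
```

```text
clock: 4.92
tcp_pos: [0.6694, -0.2052, 0.1355]
orientation: [2.225, 2.213, 0.001]
contact_force: [-6.4, -1.7, 21.4]
grip_width: 0.0001
clock: 5.17
tcp_pos: [0.6695, -0.2054, 0.1353]
orientation: [2.225, 2.213, 0.003]
contact_force: [-9.4, 1.2, 32.2]
grip_width: 0.0001
```

```bash
python3 -m handwheel '[[[0,0,0.02,0,0,0,0.0],[0,0,0.04,0,0,0,0.0],[0,0,0.04,0,0,0,0.0],[0,0,0.04,0,0,0,0.0],[0,0.035,0.01,0,0,0,0.0],[0,0.037,0,0,0,0,0.0],[0,0.037,0,0,0,0,0.0],[0,0,0,0,0,0,0.0]]]' 40
python3 - <<'E'
from h import *
o,p,d=grab('side','b5');W=cloud('side',o,d).reshape(-1,3)
m=np.all((W>[.62,-.25,.045])&(W<[.72,-.15,.09]),1);q=W[m];b=cv2.minAreaRect((q[q[:,2]>.058][:,:2]*1000).astype(np.float32));print(np.percentile(q[:,2],[50,90,100]),b)
o,p,d=grab('scene','b5s');W=cloud('scene',o,d).reshape(-1,3)
m=np.all((W>[.62,-.25,.045])&(W<[.72,-.15,.09]),1);q=W[m];print(np.percentile(q[:,2],[50,90,100]))
# plates from scene
W=np.load('a_scene.npy').reshape(-1,3);I=cv2.imread("pics/a_scene.png"); hsv=cv2.cvtColor(I,cv2.COLOR_BGR2HSV).reshape(-1,3).astype(int)
E
```

```text
clock: 5.83
tcp_pos: [0.6695, -0.0832, 0.2791]
orientation: [-2.209, -2.226, -0.006]
contact_force: [0.2, 3.0, -0.3]
grip_width: 0.0002
[0.06051768 0.0640979  0.06581646] ((667.7188720703125, -203.1522216796875), (40.24559020996094, 40.213809967041016), 21.95207405090332)
[0.05921714 0.06287589 0.067044  ]
```

```bash
python3 -c "
import cv2
a=cv2.imread('pics/b5.png')[180:320,180:420];cv2.imwrite('pics/b5c.png',cv2.resize(a,None,fx=3,fy=3))"
```

```text
(no output)
```

View pics/b5c.png

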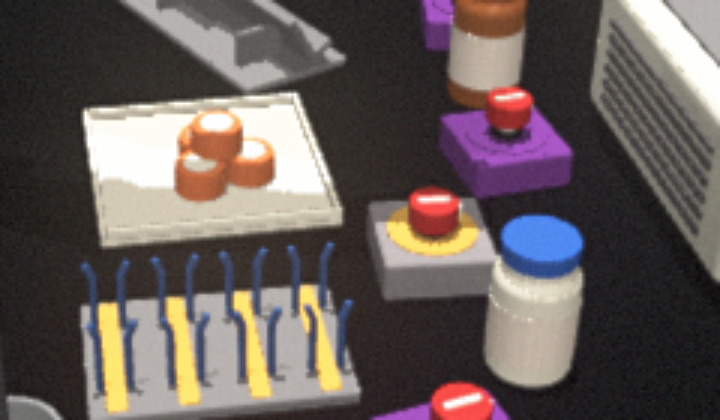

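```bash
cat > plates.py <<'E'
from h import *
def fit(W,p,tag):
    hsv=cv2.cvtColor(p,cv2.COLOR_RGB2HSV)
    m=(W[...,2]>.03)&(W[...,2]<.125)&(W[...,1]>.15)&(W[...,1]<.5)&(W[...,0]>.4)&(W[...,0]<.65)&(hsv[...,1]<90)&(hsv[...,2]>130)
    m=cv2.morphologyEx(m.astype(np.uint8),cv2.MORPH_OPEN,np.ones((3,3)))
    n,L,st,_=cv2.connectedComponentsWithStats(m)
    for i in range(1,n):
        if st[i,4]<150: continue
        q=W[L==i]
        for _ in range(4):
            c=q.mean(0);u,s,v=np.linalg.svd(q-c);nn=v[2]
            dd=(q-c)@nn; q=q[abs(dd)<.003]
        if nn[0]<0: nn=-nn
        h=np.cross([0,0,1],nn);h/=np.linalg.norm(h);up=np.cross(nn,h)
        a=q@h;b=q@up
        print(tag,len(q),"n",np.round(nn,3),"yaw",round(np.degrees(np.arctan2(nn[1],nn[0])),1),"elev",round(np.degrees(np.arcsin(nn[2])),1),"h",np.round(np.percentile(a,[1,99]),4),"up",np.round(np.percentile(b,[1,99]),4))
        for hh,uu in (((np.percentile(a,1)+np.percentile(a,99))/2,np.percentile(b,99.5)),):
            print("  top mid",np.round(h*hh+up*uu+nn*(c@nn),4),"centre~",np.round(h*hh+up*(uu-.045)+nn*(c@nn-.005),4))
E
python3 - <<'E'
from plates import *
fit(np.load('a_scene.npy'),cv2.imread('pics/a_scene.png')[:,:,::-1].copy(),'scene')
E
python3 -m handwheel '[[[-0.017,0.037,0,0,0,0.05,0.085],[-0.017,0.037,0,0,0,0.05,0.085],[-0.017,0.037,0,0,0,0.05,0.085],[-0.017,0.037,0,0,0,0.05,0.085],[-0.017,0.037,0,0,0,0.05,0.085],[-0.017,0.037,0,0,0,0.05,0.085],[-0.017,0.037,0,0,0,0.05,0.085],[-0.017,0.037,0,0,0,0.05,0.085],[-0.017,0.025,0,0,0,0.03,0.085],[0,0,0,0,0,0,0.085]]]' 40
python3 - <<'E'
from plates import *
o,p,d=grab('wrist','c1');W=cloud('wrist',o,d);fit(W,p,'wrist')
E
```

```text
scene 586 n [0.777 0.381 0.501] yaw 26.2 elev 30.1 h [-0.0327  0.0743] up [-0.2884 -0.2015]
  top mid [0.5176 0.2773 0.1073] centre~ [0.5339 0.2853 0.0659]
scene 595 n [0.774 0.383 0.504] yaw 26.3 elev 30.3 h [0.094  0.2013] up [-0.2897 -0.2057]
  top mid [0.4618 0.3934 0.1058] centre~ [0.4783 0.4015 0.0645]
clock: 6.77
tcp_pos: [0.5122, 0.2325, 0.2793]
orientation: [-1.687, -2.646, -0.0]
contact_force: [0.4, 0.2, -0.5]
grip_width: 0.085
wrist 9448 n [0.754 0.375 0.54 ] yaw 26.5 elev 32.7 h [-0.1205  0.1296] up [-0.3159 -0.224 ]
  top mid [0.5198 0.264  0.108 ] centre~ [0.5378 0.273  0.0674]
wrist 466 n [ 0.056  0.03  -0.998] yaw 28.2 elev -86.4 h [-0.1457 -0.0867] up [0.5895 0.5986]
  top mid [0.58  0.179 0.065] centre~ [0.5401 0.1576 0.0672]
```

View pics/c1.png

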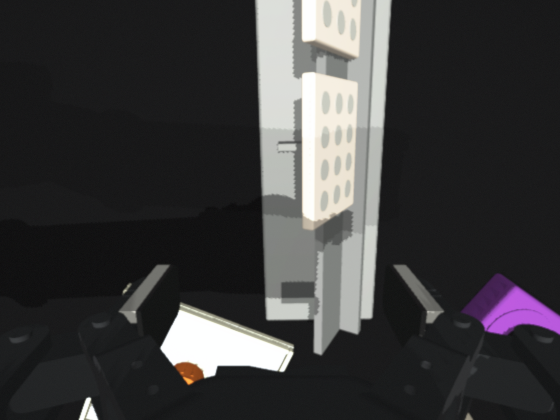

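```bash
python3 -m handwheel '[[[-0.0103,0.0034,-0.012,0.046,-0.094,0.0042,0.04],[-0.0103,0.0034,-0.012,0.046,-0.094,0.0042,0.04],[-0.0103,0.0034,-0.012,0.046,-0.094,0.0042,0.04],[-0.0103,0.0034,-0.012,0.046,-0.094,0.0042,0.04],[-0.0103,0.0034,-0.012,0.046,-0.094,0.0042,0.04],[0,0,0,0,0,0,0.04],[0,0,0,0,0,0,0.04]]]' 40
python3 - <<'E'
from plates import *
o,p,d=grab('wrist','c2');W=cloud('wrist',o,d)
M=R.from_rotvec(o["orientation"]).as_matrix();print(o['tcp_pos'],M.round(3))
fit(W,p,'wrist')
n=np.array([.776,.382,.502]);h=np.array([-.4415,.897,0]);u=np.cross(n,h)
hs=cv2.cvtColor(p,cv2.COLOR_RGB2HSV)
m=(W[...,2]>.085)&(W[...,2]<.13)&(W[...,1]<.36)&(W[...,1]>.2)&(hs[...,2]>120)&(hs[...,1]<90)
q=W[m];print(len(q))
for k,nm in((n,'n'),(h,'h'),(u,'u')): print(nm,np.percentile(q@k,[1,5,25,50,75,95,99]).round(4))
# peg
print(W[130:165:3,275:300:4].round(3)[::3].reshape(-1,3)[:20])
E
```

```text
clock: 7.4
tcp_pos: [0.4747, 0.2336, 0.2265]
orientation: [1.535, 2.404, 0.522]
contact_force: [-0.1, 0.3, -0.5]
grip_width: 0.0401
[0.47467629 0.23364923 0.2265469 ] [[-0.419  0.822  0.387]
 [ 0.908  0.384  0.168]
 [-0.011  0.421 -0.907]]
wrist 5009 n [0.731 0.34  0.592] yaw 24.9 elev 36.3 h [-0.0928  0.1548] up [-0.3504 -0.2565]
  top mid [0.5105 0.2713 0.1062] centre~ [0.531  0.2808 0.0669]
wrist 281 n [ 0.005 -0.009 -1.   ] yaw -62.4 elev -89.4 h [0.56   0.5867] up [-0.0126 -0.0064]
  top mid [0.505  0.2716 0.0427] centre~ [0.4841 0.3115 0.0473]
4519
n [0.5499 0.5506 0.553  0.5559 0.5587 0.56   0.5602]
h [-0.0293 -0.0226  0.0088  0.0428  0.0724  0.1096  0.1143]
u [-0.2237 -0.2177 -0.2017 -0.2008 -0.2002 -0.1995 -0.199 ]
[[0.497 0.308 0.105]
 [0.498 0.308 0.108]
 [0.505 0.311 0.098]
 [0.518 0.315 0.075]
 [0.541 0.323 0.032]
 [0.545 0.325 0.032]
 [0.548 0.326 0.033]
 [0.499 0.303 0.105]
 [0.501 0.304 0.107]
 [0.507 0.306 0.099]
 [0.523 0.311 0.071]
 [0.544 0.317 0.033]
 [0.548 0.318 0.032]
 [0.551 0.32  0.033]
 [0.502 0.299 0.105]
 [0.502 0.299 0.108]
 [0.509 0.301 0.1  ]
 [0.525 0.305 0.071]
 [0.547 0.31  0.034]
 [0.551 0.312 0.031]]
```

View pics/c2.png

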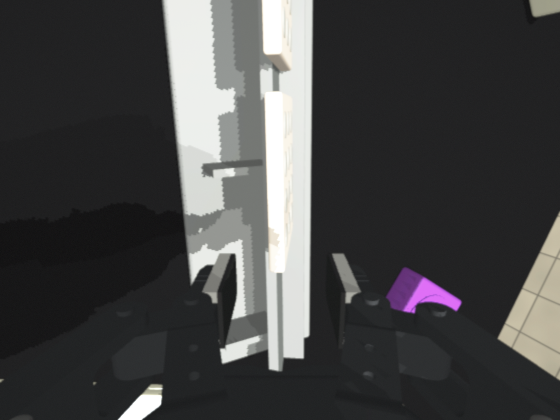

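```bash
cat >> h.py <<'E'
def delta(pos,z,y):
    o=r.get_obs(); M=R.from_rotvec(o["orientation"]).as_matrix()
    z=np.array(z,float);z/=np.linalg.norm(z);y=np.array(y,float);y-=z*(y@z);y/=np.linalg.norm(y)
    T=np.stack([np.cross(y,z),y,z],1)
    print("d",np.round(np.array(pos)-o["tcp_pos"],4),"rot",np.round((R.from_matrix(T@M.T)).as_rotvec(),4),"F",np.round(o["contact_force"],1),"w",round(float(o["grip_width"]),4))
E
python3 - <<'E'
from h import *
u=np.array([-.4503,-.2216,.8647]);n=np.array([.776,.382,.502])
P=np.array([.5119,.2764,.1062]);t=P+.038*u;print(t)
delta(t+.07*u,-u,n)
E
```

```text
[0.4947886 0.2679792 0.1390586]
d [-0.0124  0.0183 -0.0277] rot [ 0.0475 -0.0764  0.0266] F [0.6 0.3 0.5] w 0.0399
```

```bash
python3 -m handwheel '[[[-0.0062,0.0091,-0.0138,0.0237,-0.0382,0.0133,0.04],[-0.0062,0.0091,-0.0138,0.0237,-0.0382,0.0133,0.04],[0,0,0,0,0,0,0.04],[0,0,0,0,0,0,0.04],[0,0,0,0,0,0,0.04]]]' 40
python3 - <<'E'
from h import *
u=np.array([-.4503,-.2216,.8647]);n=np.array([.776,.382,.502])
P=np.array([.5119,.2764,.1062]);t=P+.038*u
delta(t+.07*u,-u,n)
delta(t,-u,n)
grab('wrist','c3')
E
```

```text
clock: 7.87
tcp_pos: [0.4678, 0.2432, 0.2086]
orientation: [1.5, 2.385, 0.575]
contact_force: [-0.2, 0.4, -0.5]
grip_width: 0.0397
d [-0.0045  0.0093 -0.009 ] rot [ 0.0308 -0.0345  0.0132] F [-0.2  0.4 -0.5] w 0.0397
d [ 0.027   0.0248 -0.0695] rot [ 0.0308 -0.0345  0.0132] F [-0.2  0.4 -0.5] w 0.0397
```

View pics/c3.png

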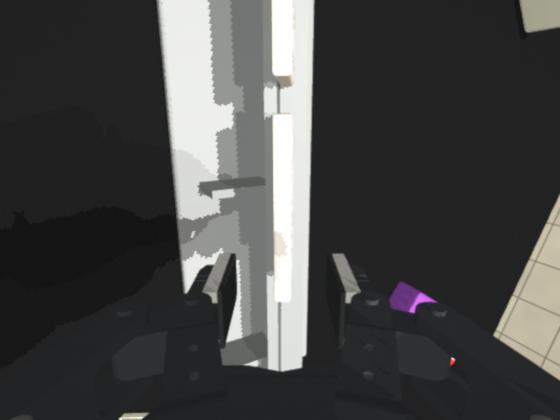

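```bash
python3 -m handwheel '[[[-0.002,0.0045,-0.0045,0.0154,-0.0172,0.0066,0.04],[-0.002,0.0045,-0.0045,0.0154,-0.0172,0.0066,0.04],[0,0,0,0,0,0,0.04],[0,0,0,0,0,0,0.04],[0,0,0,0,0,0,0.04]]]' 40
python3 - <<'E'
from h import *
print(r.get_obs()["joints"].round(3))
u=np.array([-.4503,-.2216,.8647]);n=np.array([.776,.382,.502])
P=np.array([.5119,.2764,.1062]);t=P+.038*u
delta(t,-u,n)
E
```

```text
clock: 8.33
tcp_pos: [0.4643, 0.2458, 0.202]
orientation: [1.489, 2.381, 0.592]
contact_force: [0.6, 0.6, -0.1]
grip_width: 0.0396
[-0.638  0.242 -0.023  2.29   0.744  0.17  -0.914]
d [ 0.0304  0.0222 -0.0629] rot [ 0.0246 -0.0223  0.0076] F [ 0.6  0.6 -0.1] w 0.0396
```

```bash
python3 -m handwheel '[[[0.009,0.0066,-0.0189,0.006,-0.006,0.002,0.04],[0.009,0.0066,-0.0189,0.006,-0.006,0.002,0.04],[0,0,0,0,0,0,0.04],[0,0,0,0,0,0,0.04]]]' 40
python3 - <<'E'
from h import *
print(r.get_obs()["joints"].round(3))
u=np.array([-.4503,-.2216,.8647]);n=np.array([.776,.382,.502])
P=np.array([.5119,.2764,.1062]);t=P+.038*u
delta(t,-u,n)
grab('wrist','c4')
E
```

```text
clock: 8.67
tcp_pos: [0.473, 0.251, 0.1814]
orientation: [1.482, 2.379, 0.59]
contact_force: [0.0, 0.2, 0.5]
grip_width: 0.0401
[-0.526  0.302 -0.151  2.276  1.109  0.177 -1.266]
d [ 0.0218  0.017  -0.0423] rot [ 0.0287 -0.0178  0.0057] F [0.  0.2 0.5] w 0.0401
```

View pics/c4.png

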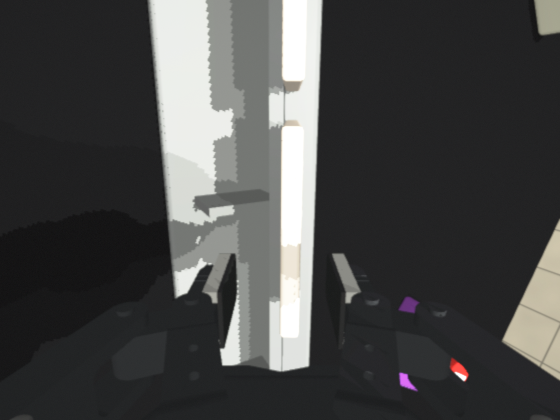

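```bash
python3 -m handwheel '[[[0.0055,0.0042,-0.0105,0.003,-0.002,0,0.04],[0.0055,0.0042,-0.0105,0.003,-0.002,0,0.04],[0,0,0,0,0,0,0.04],[0.0055,0.0042,-0.0105,0.003,-0.002,0,0.04],[0,0,0,0,0,0,0.04],[0,0,0,0,0,0,0.04]]]' 40
python3 - <<'E'
from h import *
print(r.get_obs()["joints"].round(3))
u=np.array([-.4503,-.2216,.8647]);n=np.array([.776,.382,.502])
P=np.array([.5119,.2764,.1062]);t=P+.038*u
delta(t,-u,n)
E
```

```text
clock: 9.22
tcp_pos: [0.4892, 0.2637, 0.1504]
orientation: [1.481, 2.375, 0.605]
contact_force: [-0.2, 0.3, 0.3]
grip_width: 0.0398
[-0.497  0.392 -0.187  2.252  1.553  0.179 -1.703]
d [ 0.0056  0.0043 -0.0114] rot [ 0.0198 -0.011   0.0051] F [-0.2  0.3  0.3] w 0.0398
```

```bash
python3 -m handwheel '[[[0.0056,0.0043,-0.0113,0.003,-0.002,0,0.04],[0,0,0,0,0,0,0.04],[0,0,0,0,0,0,0.04],[0,0,0,0,0,0,0],[0,0,0,0,0,0,0],[0,0,0,0,0,0,0],[0,0,0,0,0,0,0],[0,0,0,0,0,0,0]]]' 40
python3 - <<'E'
from h import *
print(r.get_obs()["joints"].round(3))
u=np.array([-.4503,-.2216,.8647]);n=np.array([.776,.382,.502])
P=np.array([.5119,.2764,.1062]);t=P+.038*u
delta(t,-u,n)
grab('wrist','c5');grab('scene','c5s')
E
```

```text
clock: 9.88
tcp_pos: [0.4954, 0.2683, 0.1399]
orientation: [1.481, 2.372, 0.614]
contact_force: [-1.4, -0.8, 7.5]
grip_width: 0.0089
[-0.473  0.425 -0.216  2.241  1.69   0.194 -1.834]
d [-0.0007 -0.0003 -0.0008] rot [ 0.0151 -0.0069  0.0056] F [-1.4 -0.8  7.5] w 0.0089
```

View pics/c5.png

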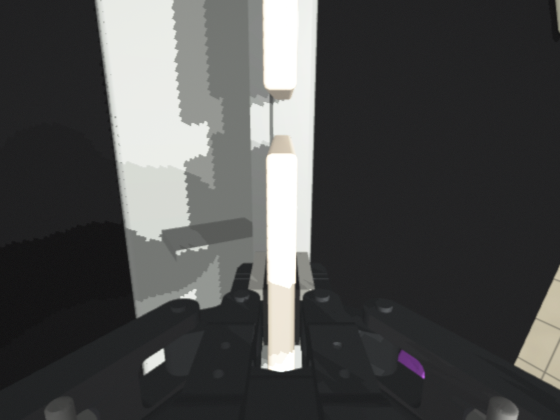

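View pics/c5s.png

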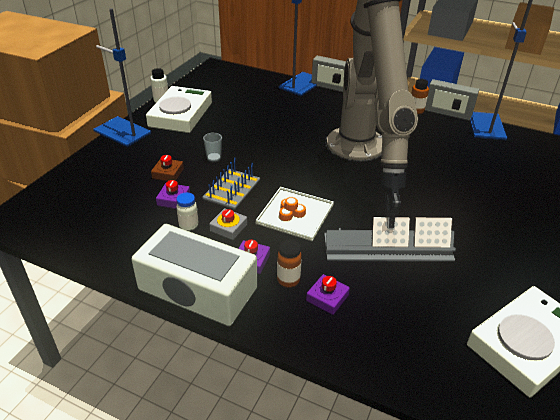

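```bash
python3 -m handwheel '[[[0,0,0.012,0,0,0,0],[0,0,0.02,0,0,0,0],[0,0,0.025,0,0,0,0],[0,0,0.025,0,0,0,0],[0,0,0.025,0,0,0,0],[0,0,0.025,0,0,0,0],[0,0,0,0,0,0,0]]]' 60
python3 - <<'E'
from h import *
print(r.get_obs()["joints"].round(3))
u=np.array([-.4503,-.2216,.8647]);n=np.array([.776,.382,.502])
delta([.51,.27,.28],-u,n)
delta([.51,.27,.28],[0,0,-1],[1,0,0])
grab('wrist','c6')
E
```

```text
clock: 10.57
tcp_pos: [0.4976, 0.2687, 0.2577]
orientation: [1.48, 2.365, 0.62]
contact_force: [1.0, 0.1, -0.8]
grip_width: 0.0093
[-0.213  0.236 -0.496  2.148  0.719  0.353 -0.843]
d [0.0124 0.0013 0.0223] rot [0.0133 0.0001 0.0081] F [ 1.   0.1 -0.8] w 0.0093
d [0.0124 0.0013 0.0223] rot [-0.1053  0.514  -0.4422] F [ 1.   0.1 -0.8] w 0.0093
```

View pics/c6.png

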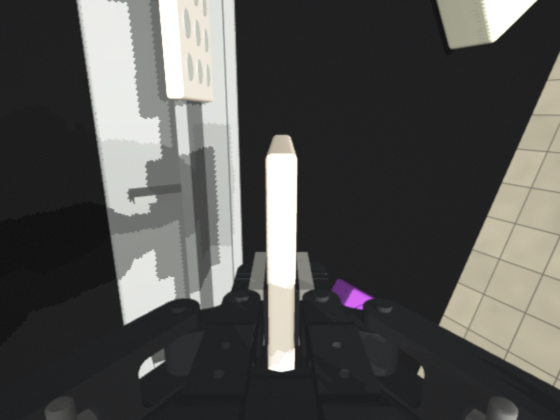

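```bash
python3 -m handwheel '[[[0.0064,-0.0389,0.0035,-0.0132,0.0643,-0.0553,0],[0.0064,-0.0389,0.0035,-0.0132,0.0643,-0.0553,0],[0.0064,-0.0389,0.0035,-0.0132,0.0643,-0.0553,0],[0.0064,-0.0389,0.0035,-0.0132,0.0643,-0.0553,0],[0.0064,-0.0389,0.0035,-0.0132,0.0643,-0.0553,0],[0.0064,-0.0389,0.0035,-0.0132,0.0643,-0.0553,0],[0.0064,-0.0389,0.0035,-0.0132,0.0643,-0.0553,0],[0.0064,-0.0389,0.0035,-0.0132,0.0643,-0.0553,0],[0.0064,-0.0389,0.0035,0,0,0,0],[0,0,0,0,0,0,0]]]' 60
python3 - <<'E'
from h import *
print(r.get_obs()["joints"].round(3))
delta([.562,-.18,.30],[0,0,-1],[1,0,0])
o,p,d=grab('wrist','c7');np.save('c7',cloud('wrist',o,d))
E
```

```text
clock: 11.45
tcp_pos: [0.5542, -0.091, 0.2826]
orientation: [2.231, 2.211, -0.014]
contact_force: [0.1, -0.6, -1.1]
grip_width: 0.0093
[ 0.419  0.354 -0.461  1.825  0.191  1.011 -0.129]
d [ 0.0078 -0.089   0.0174] rot [ 0.0069 -0.0059  0.0089] F [ 0.1 -0.6 -1.1] w 0.0093
```

View pics/c7.png

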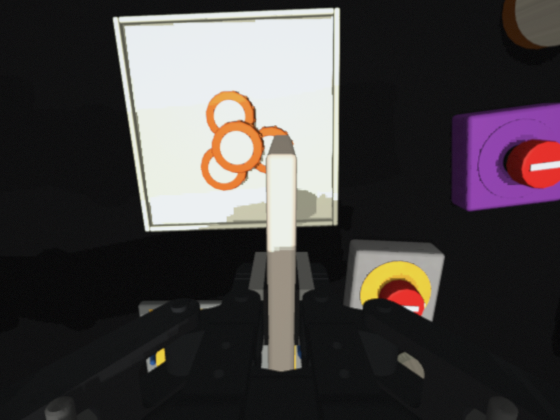

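Run:
```python
from h import *
for nm,src in(("b3","pics/b3.png"),("a_side","pics/a_side.png"),("a_scene","pics/a_scene.png")):
    W=np.load(nm+'.npy').reshape(-1,3);hs=cv2.cvtColor(cv2.imread(src),cv2.COLOR_BGR2HSV).reshape(-1,3).astype(int)
    y=(hs[:,0]>18)&(hs[:,0]<32)&(hs[:,1]>130)
    for x0 in(.412,.462,.512,.562):
        m=np.all((W>[x0-.02,-.36,.0])&(W<[x0+.02,-.22,.025]),1)&y
        q=W[m]
        if len(q)>5:print(nm,x0,len(q),"x",np.percentile(q[:,0],[5,50,95]).round(4),"y",np.percentile(q[:,1],[2,98]).round(3),np.median(q[:,2]).round(4))
    m=np.all((W>[.38,-.38,.004])&(W<[.60,-.2,.02]),1); q=W[m]; print(nm,"base x",np.percentile(q[:,0],[.5,1,99,99.5]).round(4),"y",np.percentile(q[:,1],[.5,1,99,99.5]).round(4))
```

```text
b3 0.412 487 x [0.4038 0.41   0.4163] y [-0.306 -0.235] 0.0113
b3 0.462 333 x [0.4538 0.4597 0.4663] y [-0.282 -0.234] 0.0113
b3 0.512 346 x [0.5035 0.51   0.5165] y [-0.338 -0.233] 0.0112
b3 base x [0.3912 0.3921 0.5697 0.5757] y [-0.3337 -0.3298 -0.2277 -0.2276]
a_side 0.412 217 x [0.4044 0.4103 0.416 ] y [-0.351 -0.236] 0.0127
a_side 0.462 190 x [0.4552 0.4609 0.4661] y [-0.352 -0.239] 0.0127
a_side 0.512 156 x [0.5055 0.5116 0.516 ] y [-0.35  -0.239] 0.0126
a_side 0.562 143 x [0.5545 0.5614 0.566 ] y [-0.352 -0.237] 0.0123
a_side base x [0.3908 0.3915 0.5765 0.5782] y [-0.361  -0.3602 -0.2326 -0.2313]
a_scene 0.412 63 x [0.4025 0.4152 0.4226] y [-0.346 -0.236] 0.0103
a_scene 0.462 73 x [0.4559 0.4644 0.475 ] y [-0.347 -0.236] 0.0104
a_scene 0.512 75 x [0.5049 0.5148 0.5229] y [-0.348 -0.234] 0.0106
a_scene 0.562 100 x [0.5558 0.5643 0.5723] y [-0.352 -0.236] 0.0102
a_scene base x [0.3963 0.3987 0.5861 0.5871] y [-0.3596 -0.3577 -0.228  -0.2273]
```

```bash
python3 -m handwheel '[[[0.001,-0.0338,0,0.0035,-0.003,0.0045,0],[0.001,-0.0338,0,0.0035,-0.003,0.0045,0],[0.001,-0.0338,0,0,0,0,0],[0.001,-0.0338,0,0,0,0,0],[0.001,-0.0338,0,0,0,0,0],[0.001,-0.0338,0,0,0,0,0],[0,0,-0.03,0,0,0,0],[0,0,-0.025,0,0,0,0],[0,0,0,0,0,0,0]]]' 60
python3 - <<'E'
from h import *
print(r.get_obs()["joints"].round(3))
delta([.5605,-.294,.215],[0,0,-1],[1,0,0])
grab('side','d1');grab('scene','d1s')
a=cv2.imread('pics/d1.png')[150:330,180:420];cv2.imwrite('pics/d1c.png',cv2.resize(a,None,fx=3,fy=3,interpolation=2))
E
```

```text
clock: 12.25
tcp_pos: [0.5562, -0.282, 0.2226]
orientation: [-2.199, -2.226, -0.002]
contact_force: [-0.9, 1.8, -2.7]
grip_width: 0.0091
[ 0.652  0.51  -0.38   1.73   0.216  0.954  0.202]
d [ 0.0043 -0.012  -0.0076] rot [-0.0097 -0.0083 -0.0124] F [-0.9  1.8 -2.7] w 0.0091
```

View pics/d1c.png

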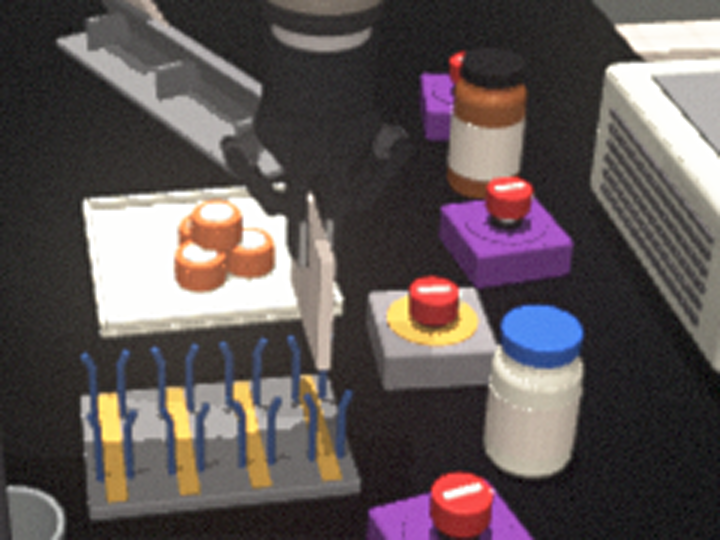

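```bash
python3 -m handwheel '[[[0.0043,-0.012,-0.0076,-0.0097,-0.0083,-0.0124,0],[0,0,0,0,0,0,0],[0,0,0,0,0,0,0],[0,0,0,0,0,0,0]]]' 60
python3 - <<'E'
from h import *
delta([.5605,-.294,.215],[0,0,-1],[1,0,0])
o,p,d=grab('side','d2');W=cloud('side',o,d).reshape(-1,3)
h=cv2.cvtColor(p,cv2.COLOR_RGB2HSV).reshape(-1,3)
m=np.all((W>[.52,-.38,.09])&(W<[.6,-.2,.17]),1)&(h[:,1]<70)&(h[:,2]>120);q=W[m];print(len(q),np.percentile(q,[1,10,50,90,99],axis=0).round(4))
E
```

```text
clock: 12.68
tcp_pos: [0.5644, -0.2956, 0.2226]
orientation: [2.214, 2.213, 0.008]
contact_force: [-0.3, 0.1, -2.7]
grip_width: 0.009
d [-0.0039  0.0016 -0.0076] rot [0.0046 0.0116 0.0002] F [-0.3  0.1 -2.7] w 0.009
354 [[ 0.5486 -0.3519  0.0971]
 [ 0.5597 -0.3498  0.1046]
 [ 0.5606 -0.3383  0.1301]
 [ 0.5675 -0.2835  0.1623]
 [ 0.5703 -0.2501  0.1684]]
```

```bash
python3 -m handwheel '[[[-0.0037,0.0016,-0.008,0.0046,0.011,0,0],[0,0,-0.008,0,0,0,0],[0,0,-0.008,0,0,0,0],[0,0,0,0,0,0,0],[0,0,0,0,0,0,0]]]' 60
python3 - <<'E'
from h import *
delta([.5605,-.294,.14],[0,0,-1],[1,0,0])
E
```

```text
clock: 13.15
tcp_pos: [0.5598, -0.2936, 0.1966]
orientation: [-2.219, -2.22, 0.001]
contact_force: [0.2, -0.0, -1.3]
grip_width: 0.0091
d [ 0.0007 -0.0004 -0.0566] rot [-0.0016 -0.0023 -0.0001] F [ 0.2 -0.  -1.3] w 0.0091
```

```bash
python3 -m handwheel '[[[0.0007,0,-0.01,0,0,0,0],[0,0,-0.01,0,0,0,0],[0,0,-0.01,0,0,0,0],[0,0,0,0,0,0,0]]]' 60
python3 - <<'E'
from h import *
delta([.5605,-.294,.14],[0,0,-1],[1,0,0])
grab('side','d3')
a=cv2.imread('pics/d3.png')[200:350,180:360];cv2.imwrite('pics/d3c.png',cv2.resize(a,None,fx=4,fy=4,interpolation=2))
E
```

```text
clock: 13.48
tcp_pos: [0.5596, -0.2934, 0.1648]
orientation: [-2.218, -2.218, 0.002]
contact_force: [-0.3, -0.0, -2.8]
grip_width: 0.0096
d [ 0.0009 -0.0006 -0.0248] rot [-0.0024 -0.0044 -0.0002] F [-0.3 -0.  -2.8] w 0.0096
```

View pics/d3c.png

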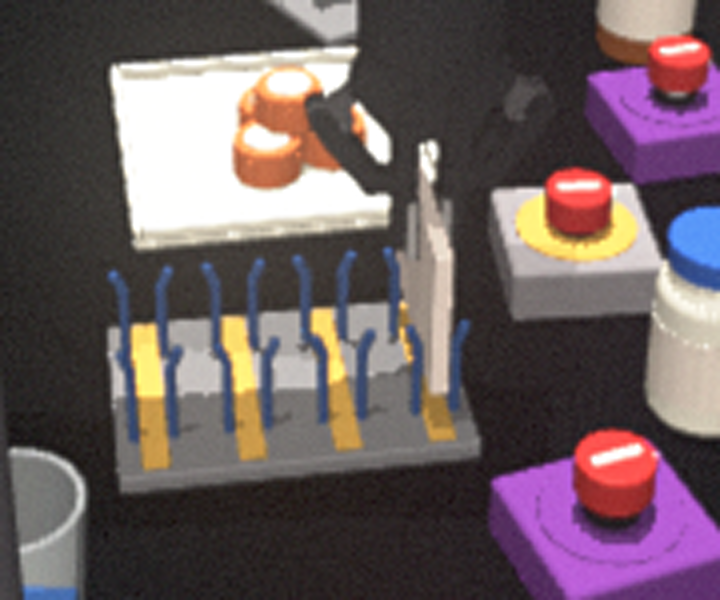

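Plate is going down between prongs. Lower to the floor.

```bash
python3 -m handwheel '[[[0.0007,0,-0.009,0,0,0,0],[0,0,-0.008,0,0,0,0],[0,0,-0.005,0,0,0,0],[0,0,0,0,0,0,0]]]' 60; python3 -c "
from h import *
delta([.5605,-.294,.14],[0,0,-1],[1,0,0])"
```

```text
clock: 13.87
tcp_pos: [0.561, -0.2936, 0.1441]
orientation: [-2.219, -2.22, 0.001]
contact_force: [-0.2, -0.2, -0.9]
grip_width: 0.0092
d [-0.0005 -0.0004 -0.0041] rot [-0.0016 -0.0025 -0.0001] F [-0.2 -0.2 -0.9] w 0.0092
```

```bash
python3 -m handwheel '[[[0,0,-0.003,0,0,0,0],[0,0,-0.002,0,0,0,0],[0,0,0,0,0,0,0]]]' 60;python3 -m handwheel '[[[0,0,-0.0015,0,0,0,0],[0,0,0,0,0,0,0]]]' 60
```

```text
clock: 14.12
tcp_pos: [0.562, -0.2939, 0.1408]
orientation: [-2.221, -2.221, -0.001]
contact_force: [0.0, -0.3, -1.6]
grip_width: 0.0091
clock: 14.28
tcp_pos: [0.5623, -0.2938, 0.1405]
orientation: [2.221, 2.221, 0.001]
contact_force: [-2.2, 1.6, 5.7]
grip_width: 0.0091
```

```bash
python3 -m handwheel '[[[0,0,0,0,0,0,0.03],[0,0,0,0,0,0,0.03],[0,0,0,0,0,0,0.03],[0,0,0.02,0,0,0,0.03],[0,0,0.03,0,0,0,0.04],[0,0,0.04,0,0,0,0.04],[0,0,0.03,0,0,0,0.04],[0,0.035,0.01,0,0,0,0.04],[0,0.04,0,0,0,0,0.04]]]' 40
python3 - <<'E'
from h import *
grab('side','d4')
print(r.get_obs()["joints"].round(3))
a=cv2.imread('pics/d4.png')[200:350,180:360];cv2.imwrite('pics/d4c.png',cv2.resize(a,None,fx=4,fy=4,interpolation=2))
E
```

```text
clock: 15.03
tcp_pos: [0.5629, -0.2222, 0.273]
orientation: [2.225, 2.209, 0.003]
contact_force: [1.9, 1.5, -1.1]
grip_width: 0.0399
[ 0.575  0.42  -0.418  1.751  0.191  1.009  0.094]
```

View pics/d4c.png

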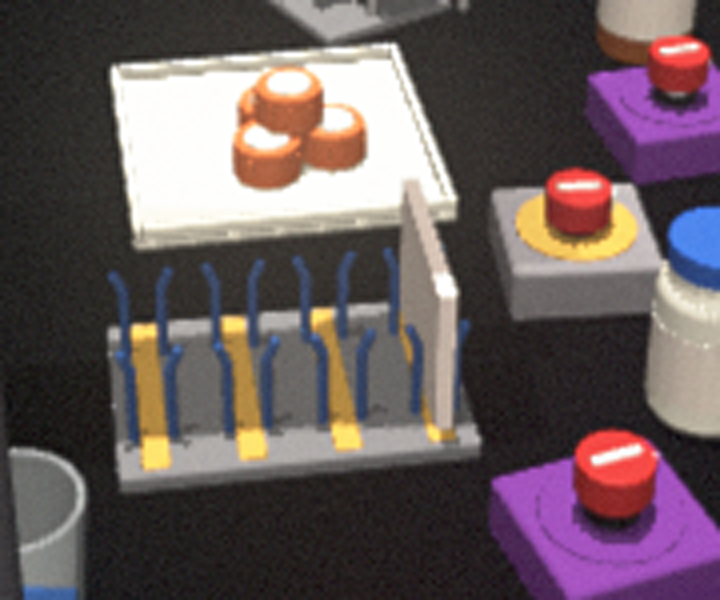

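```bash
python3 -m handwheel '[[[-0.009,0.037,0,0,0,0.04,0.06],[-0.009,0.037,0,0,0,0.04,0.06],[-0.009,0.037,0,0,0,0.04,0.06],[-0.009,0.037,0,0,0,0.04,0.06],[-0.009,0.037,0,0,0,0.04,0.06],[-0.009,0.037,0,0,0,0.04,0.06],[-0.009,0.037,0,0,0,0.04,0.06],[-0.009,0.037,0,0,0,0.04,0.06],[-0.009,0.037,0,0,0,0.04,0.06],[-0.009,0.037,0,0,0,0.04,0.06]]]' 40
python3 - <<'E'
from h import *
print(r.get_obs()["joints"].round(3))
u=np.array([-.4503,-.2216,.8647]);n=np.array([.776,.382,.502]);t=np.array([.4389,.3821,.1386])
delta(t+[-.015,-.007,.09],-u,n)
E
```

```text
clock: 15.92
tcp_pos: [0.4709, 0.1527, 0.2693]
orientation: [-1.733, -2.62, -0.0]
contact_force: [1.2, -0.4, 0.7]
grip_width: 0.0599
[ 0.134  0.291 -0.67   1.978  0.221  0.945 -0.244]
d [-0.047   0.2224 -0.0407] rot [ 0.2188 -0.4785  0.0539] F [ 1.2 -0.4  0.7] w 0.0599
```

```bash
python3 -m handwheel '[[[-0.0059,0.0278,-0.004,0.0274,-0.0598,0.0067,0.06],[-0.0059,0.0278,-0.004,0.0274,-0.0598,0.0067,0.06],[-0.0059,0.0278,-0.004,0.0274,-0.0598,0.0067,0.06],[-0.0059,0.0278,-0.004,0.0274,-0.0598,0.0067,0.06],[-0.0059,0.0278,-0.004,0.0274,-0.0598,0.0067,0.06],[-0.0059,0.0278,-0.004,0.0274,-0.0598,0.0067,0.06],[-0.0059,0.0278,-0.004,0.0274,-0.0598,0.0067,0.06],[-0.0059,0.0278,-0.004,0.0274,-0.0598,0.0067,0.06],[0,0,0,0,0,0,0.06],[0,0,0,0,0,0,0.06]]]' 40
python3 - <<'E'
from plates import *
print(r.get_obs()["joints"].round(3))
u=np.array([-.4503,-.2216,.8647]);n=np.array([.776,.382,.502]);t=np.array([.4389,.3821,.1386])
delta(t+[-.015,-.007,.075],-u,n)
o,p,d=grab('wrist','e1');W=cloud('wrist',o,d)
h=np.array([-.4415,.897,0])
hs=cv2.cvtColor(p,cv2.COLOR_RGB2HSV)
m=(W[...,2]>.085)&(W[...,2]<.13)&(W[...,1]<.5)&(W[...,1]>.25)&(hs[...,2]>120)&(hs[...,1]<90)
q=W[m];print(len(q))
for k,nm in((n,'n'),(h,'h'),(u,'u')): print(nm,np.percentile(q@k,[.5,1,5,25,50,75,95,99,99.5]).round(4))
E
```

```text
clock: 16.75
tcp_pos: [0.4254, 0.3656, 0.2379]
orientation: [1.486, 2.386, 0.612]
contact_force: [0.5, 0.1, -1.4]
grip_width: 0.06
[-0.483  0.272 -0.497  2.155  0.926  0.447 -1.27 ]
d [-0.0015  0.0095 -0.0243] rot [ 0.011  -0.0199  0.0007] F [ 0.5  0.1 -1.4] w 0.06
3602
n [0.5503 0.5504 0.5511 0.5538 0.557  0.5599 0.5605 0.5607 0.5607]
h [0.098  0.0989 0.1042 0.1296 0.1581 0.1834 0.2019 0.2055 0.2057]
u [-0.2261 -0.2257 -0.2199 -0.2026 -0.2011 -0.2005 -0.1997 -0.1993 -0.1991]
```

View pics/e1.png

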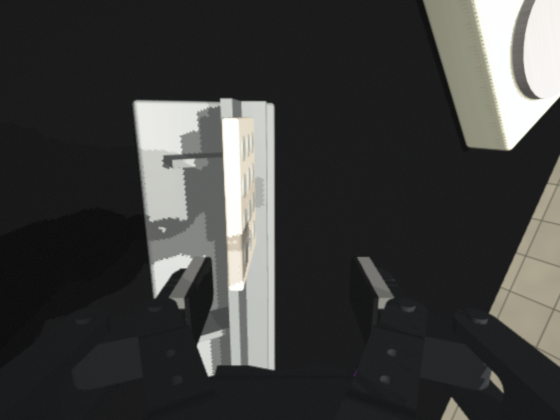

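```bash
python3 -m handwheel '[[[-0.001,0.0055,-0.012,0.0055,-0.01,0,0.06],[-0.001,0.0055,-0.012,0.0055,-0.01,0,0.06],[0,0,0,0,0,0,0.06],[0,0,0,0,0,0,0.06],[0,0,0,0,0,0,0.06]]]' 40
python3 - <<'E'
from h import *
print(r.get_obs()["joints"].round(3))
u=np.array([-.4503,-.2216,.8647]);n=np.array([.776,.382,.502]);t=np.array([.4380,.3839,.1386])
delta(t,-u,n)
o=r.get_obs();dd=t-o["tcp_pos"];print("n,u,h",dd@n,dd@u,dd@np.array([-.4415,.897,0]))
E
```

```text
clock: 17.22
tcp_pos: [0.4262, 0.3739, 0.2148]
orientation: [1.485, 2.364, 0.638]
contact_force: [0.9, -0.2, 0.4]
grip_width: 0.0599
[-0.56   0.313 -0.434  2.175  1.107  0.417 -1.474]
d [ 0.0118  0.01   -0.0762] rot [-0.0009  0.0009  0.0083] F [ 0.9 -0.2  0.4] w 0.0599
n,u,h -0.025251706568385275 -0.0734740521926604 0.0037560285273241668
```

```bash
python3 -m handwheel '[[[0.003,0.0025,-0.018,0,0,0.002,0.06],[0.003,0.0025,-0.018,0,0,0.002,0.06],[0.003,0.0025,-0.018,0,0,0.002,0.06],[0,0,0,0,0,0,0.05],[0,0,0,0,0,0,0.05]]]' 40
python3 - <<'E'
from h import *
print(r.get_obs()["joints"].round(3))
u=np.array([-.4503,-.2216,.8647]);n=np.array([.776,.382,.502]);t=np.array([.4380,.3839,.1386])
delta(t,-u,n)
grab('wrist','e2')
E
```

```text
clock: 17.63
tcp_pos: [0.4346, 0.3817, 0.1604]
orientation: [1.477, 2.371, 0.639]
contact_force: [-0.3, 0.0, -0.1]
grip_width: 0.0498
[-0.636  0.42  -0.349  2.187  1.403  0.373 -1.765]
d [ 0.0034  0.0022 -0.0218] rot [-0.0002  0.0004  0.0012] F [-0.3  0.  -0.1] w 0.0498
```

View pics/e2.png

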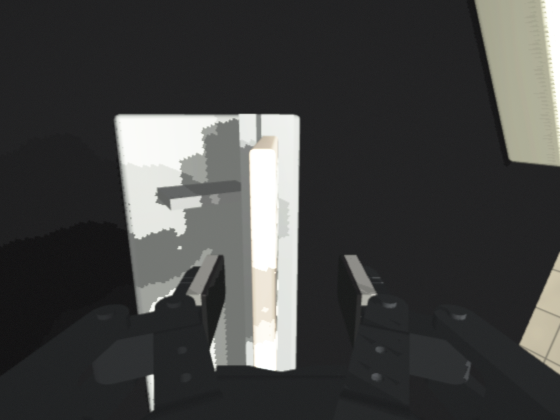

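```bash
python3 -m handwheel '[[[0.0017,0.0011,-0.011,0,0,0,0.05],[0.0017,0.0011,-0.0108,0,0,0,0.05],[0,0,0,0,0,0,0.04],[0,0,0,0,0,0,0.03],[0,0,0,0,0,0,0],[0,0,0,0,0,0,0],[0,0,0,0,0,0,0],[0,0,0,0,0,0,0],[0,0,0,0,0,0,0]]]' 40
python3 - <<'E'
from h import *
print(r.get_obs()["joints"].round(3))
u=np.array([-.4503,-.2216,.8647]);n=np.array([.776,.382,.502]);t=np.array([.4380,.3839,.1386])
delta(t,-u,n)
grab('wrist','e3')
E
```

```text
clock: 18.43
tcp_pos: [0.4376, 0.3848, 0.1396]
orientation: [1.476, 2.37, 0.642]
contact_force: [-3.8, -2.8, 7.1]
grip_width: 0.0095
[-0.649  0.465 -0.335  2.188  1.536  0.371 -1.895]
d [ 0.0004 -0.0009 -0.001 ] rot [-0.0022  0.0022  0.0002] F [-3.8 -2.8  7.1] w 0.0095
```

View pics/e3.png

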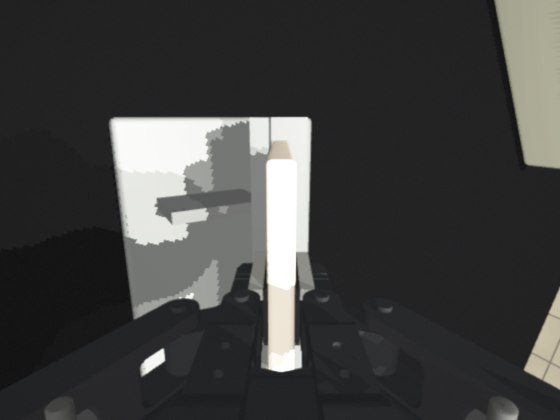

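Gripped. Lift vertically.

```bash
python3 -m handwheel '[[[0,0,0.012,0,0,0,0],[0,0,0.02,0,0,0,0],[0,0,0.025,0,0,0,0],[0,0,0.025,0,0,0,0],[0,0,0.025,0,0,0,0],[0,0,0.025,0,0,0,0],[0,0,0.015,0,0,0,0],[0,0,0,0,0,0,0]]]' 60
python3 - <<'E'
from h import *
print(r.get_obs()["joints"].round(3))
delta([.462,-.15,.29],[0,0,-1],[1,0,0])
E
```

```text
clock: 19.15
tcp_pos: [0.4383, 0.3858, 0.2897]
orientation: [1.475, 2.368, 0.649]
contact_force: [0.2, 0.2, -1.4]
grip_width: 0.0092
[-0.472  0.226 -0.515  2.075  0.779  0.51  -1.116]
d [ 2.370e-02 -5.358e-01  3.000e-04] rot [-0.1246  0.5232 -0.4456] F [ 0.2  0.2 -1.4] w 0.0092
```

```bash
python3 -m handwheel '[[[0.008,-0.037,0,-0.0156,0.0654,-0.0557,0],[0.008,-0.037,0,-0.0156,0.0654,-0.0557,0],[0.008,-0.037,0,-0.0156,0.0654,-0.0557,0],[0.008,-0.037,0,-0.0156,0.0654,-0.0557,0],[0.008,-0.037,0,-0.0156,0.0654,-0.0557,0],[0.008,-0.037,0,-0.0156,0.0654,-0.0557,0],[0.008,-0.037,0,-0.0156,0.0654,-0.0557,0],[0,-0.037,0,-0.0156,0.0654,-0.0557,0],[0,-0.037,0,0,0,0,0],[0,-0.037,0,0,0,0,0]]]' 60
python3 - <<'E'
from h import *
print(r.get_obs()["joints"].round(3))
delta([.4605,-.294,.29],[0,0,-1],[1,0,0])
E
```

```text
clock: 19.98
tcp_pos: [0.4933, 0.0126, 0.2843]
orientation: [-2.218, -2.219, 0.012]
contact_force: [0.9, -0.6, -2.1]
grip_width: 0.009
[ 0.203  0.233 -0.408  1.975  0.113  0.964 -0.26 ]
d [-0.0328 -0.3066  0.0057] rot [ 0.0025 -0.008  -0.0004] F [ 0.9 -0.6 -2.1] w 0.009
```

```bash
python3 -m handwheel '[[[-0.003,-0.036,0,0.0025,-0.008,0,0],[-0.003,-0.036,0,0,0,0,0],[-0.004,-0.036,0,0,0,0,0],[-0.004,-0.036,0,0,0,0,0],[-0.004,-0.036,0,0,0,0,0],[-0.004,-0.036,0,0,0,0,0],[-0.004,-0.036,0,0,0,0,0],[-0.004,-0.036,-0.03,0,0,0,0],[0,0,-0.037,0,0,0,0],[0,0,0,0,0,0,0]]]' 60
python3 - <<'E'
from h import *
print(r.get_obs()["joints"].round(3))
delta([.4605,-.294,.214],[0,0,-1],[1,0,0])
E
```

```text
clock: 20.82
tcp_pos: [0.4592, -0.2703, 0.2152]
orientation: [-2.219, -2.211, 0.005]
contact_force: [-1.4, 1.0, -2.7]
grip_width: 0.0094
[ 0.597  0.367 -0.223  1.961  0.106  0.835  0.313]
d [ 0.0013 -0.0237 -0.0012] rot [-0.0042 -0.0091  0.0037] F [-1.4  1.  -2.7] w 0.0094
```

```bash
python3 -m handwheel '[[[0.0005,-0.012,0,-0.002,-0.0045,0.002,0],[0.0005,-0.012,0,-0.002,-0.0045,0.002,0],[0,0,0,0,0,0,0],[0,0,0,0,0,0,0],[0,0,0,0,0,0,0]]]' 60
python3 - <<'E'
from h import *
delta([.4605,-.294,.205],[0,0,-1],[1,0,0])
grab('side','f1')
a=cv2.imread('pics/f1.png')[180:330,180:360];cv2.imwrite('pics/f1c.png',cv2.resize(a,None,fx=4,fy=4,interpolation=2))
E
```

```text
clock: 21.23
tcp_pos: [0.4656, -0.293, 0.2231]
orientation: [2.207, 2.219, 0.009]
contact_force: [-0.3, -0.2, -1.6]
grip_width: 0.009
d [-0.0051 -0.001  -0.0181] rot [ 0.0042  0.0127 -0.0054] F [-0.3 -0.2 -1.6] w 0.009
```

View pics/f1c.png

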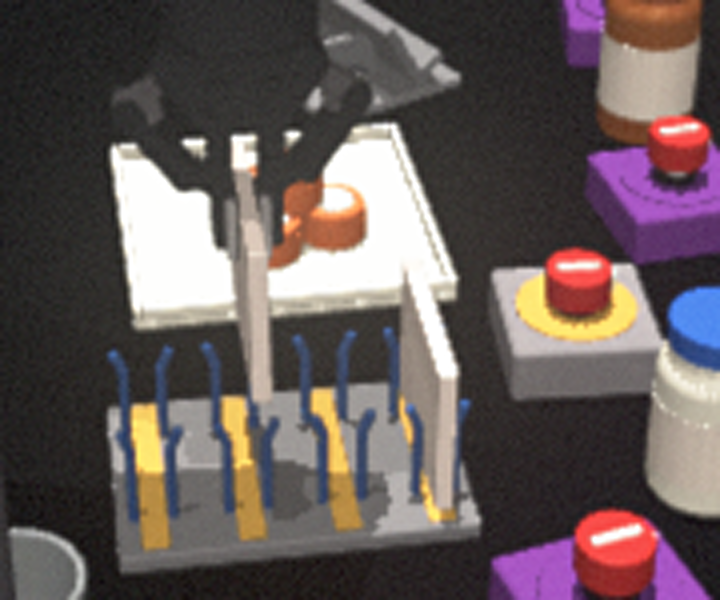

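```bash
python3 -m handwheel '[[[-0.0025,-0.0005,-0.008,0.002,0.006,-0.0025,0],[-0.0025,-0.0005,-0.008,0.002,0.006,-0.0025,0],[0,0,-0.005,0,0,0,0],[0,0,0,0,0,0,0],[0,0,0,0,0,0,0]]]' 60
python3 - <<'E'
from h import *
delta([.4605,-.294,.14],[0,0,-1],[1,0,0])
E
```

```text
clock: 21.7
tcp_pos: [0.4597, -0.2939, 0.2002]
orientation: [-2.219, -2.22, 0.001]
contact_force: [-0.2, -1.0, -1.7]
grip_width: 0.009
d [ 0.0008 -0.0001 -0.0602] rot [-0.0013 -0.0023 -0.0004] F [-0.2 -1.  -1.7] w 0.009
```

```bash
python3 -m handwheel '[[[0.0008,0,-0.01,0,0,0,0],[0,0,-0.01,0,0,0,0],[0,0,-0.01,0,0,0,0],[0,0,-0.01,0,0,0,0],[0,0,0,0,0,0,0]]]' 60
python3 - <<'E'
from h import *
delta([.4605,-.294,.14],[0,0,-1],[1,0,0])
grab('side','f2')
a=cv2.imread('pics/f2.png')[180:330,180:360];cv2.imwrite('pics/f2c.png',cv2.resize(a,None,fx=4,fy=4,interpolation=2))
E
```

```text
clock: 22.12
tcp_pos: [0.4595, -0.2935, 0.1582]
orientation: [-2.217, -2.218, 0.002]
contact_force: [-0.8, -0.2, -1.5]
grip_width: 0.0093
d [ 0.001  -0.0005 -0.0182] rot [-0.0027 -0.0048 -0.0003] F [-0.8 -0.2 -1.5] w 0.0093
```

View pics/f2c.png

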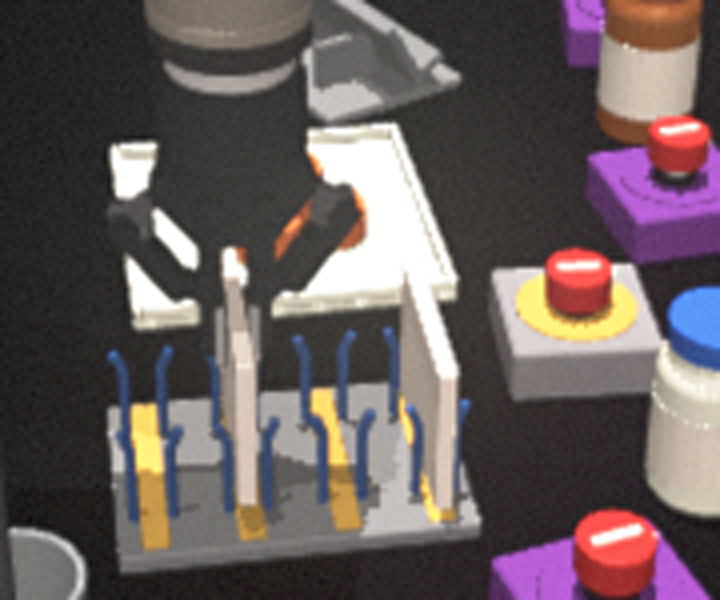

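```bash
python3 -m handwheel '[[[0.001,0,-0.009,0,0,0,0],[0,0,-0.004,0,0,0,0],[0,0,-0.003,0,0,0,0],[0,0,0,0,0,0,0]]]' 60;python3 -m handwheel '[[[0,0,-0.0025,0,0,0,0],[0,0,0,0,0,0,0]]]' 60
```

```text
clock: 22.5
tcp_pos: [0.4615, -0.2941, 0.1443]
orientation: [-2.22, -2.22, 0.001]
contact_force: [-0.2, -0.4, -1.8]
grip_width: 0.0092
clock: 22.67
tcp_pos: [0.4618, -0.2943, 0.1423]
orientation: [-2.221, -2.221, 0.0]
contact_force: [-0.2, -0.1, -1.5]
grip_width: 0.0098
```

```bash
python3 -m handwheel '[[[-0.0005,0,-0.0015,0,0,0,0],[0,0,-0.0015,0,0,0,0],[0,0,0,0,0,0,0]]]' 60
```

```text
clock: 22.92
tcp_pos: [0.4615, -0.2945, 0.1403]
orientation: [-2.221, -2.221, 0.001]
contact_force: [-1.0, 0.2, 6.3]
grip_width: 0.009
```

```bash
python3 -m handwheel '[[[0,0,0,0,0,0,0.03],[0,0,0,0,0,0,0.03],[0,0,0,0,0,0,0.03],[0,0,0.02,0,0,0,0.03],[0,0,0.03,0,0,0,0.03],[0,0,0.04,0,0,0,0.04],[0,0,0.035,0,0,0,0.06],[0.01,0.036,0.01,0,0,0,0.06],[0.012,0.038,0,0,0,0,0.06],[0.012,0.038,0,0,0,0,0.06]]]' 40; python3 -m handwheel '[[[0.012,0.038,0,0,0,0,0.06],[0,0.038,0,0,0,0,0.07],[0,0.03,0.01,0,0,0,0.07],[0,0,0,0,0,0,0.07],[0,0,0,0,0,0,0.07]]]' 40;python3 - <<'E'
from h import *
grab('side','f3')
a=cv2.imread('pics/f3.png')[180:330,180:360];cv2.imwrite('pics/f3c.png',cv2.resize(a,None,fx=4,fy=4,interpolation=2))
o,p,d=grab('wrist','f4');np.save('f4',cloud('wrist',o,d));print(r.get_obs()["joints"].round(3))
E
```

```text
clock: 23.75
tcp_pos: [0.4959, -0.1818, 0.276]
orientation: [2.223, 2.217, 0.002]
contact_force: [0.6, 0.2, -0.9]
grip_width: 0.06
clock: 24.17
tcp_pos: [0.5077, -0.0741, 0.285]
orientation: [-2.216, -2.226, -0.001]
contact_force: [0.2, -0.6, 0.2]
grip_width: 0.07
[ 0.319  0.255 -0.338  1.94   0.102  0.964 -0.068]
```

View pics/f3c.png

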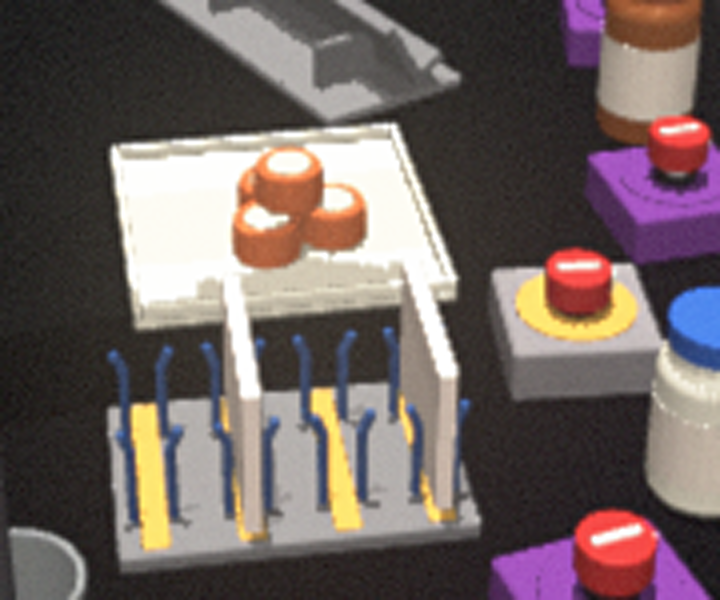

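View pics/f4.png

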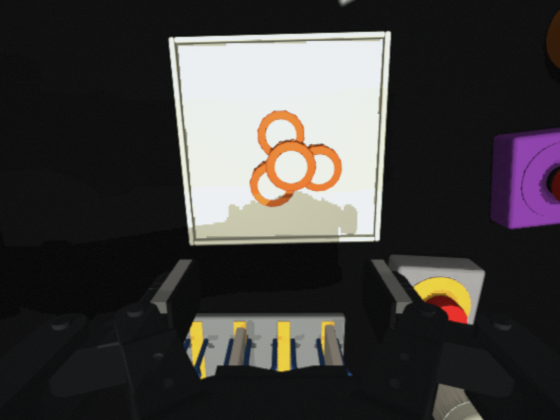

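```bash
cat > caps.py <<'E'
from h import *
def circ(P,rad=.022):
    from scipy.optimize import least_squares
    # fit known-radius ring: points orange top annulus; use mean radial residual to outline via hull
    hull=cv2.convexHull((P[:,:2]*1e4).astype(np.float32))[:,0]/1e4
    return hull
def caps(W,p,verbose=True):
    hs=cv2.cvtColor(p,cv2.COLOR_RGB2HSV).astype(int)
    org=(hs[...,0]>3)&(hs[...,0]<20)&(hs[...,1]>120)
    box=(W[...,0]>.38)&(W[...,0]<.64)&(W[...,1]>-.16)&(W[...,1]<.09)
    out=[]
    S=2000 # px per m grid, 0.5mm
    for lo,hi,z in((.048,.07,'top'),(.025,.04,'low')):
        m=org&box&(W[...,2]>lo)&(W[...,2]<hi)
        q=W[m]
        if len(q)<30: continue
        img=np.zeros((520,520),np.float32)
        ij=np.round((q[:,:2]-[.38,-.16])*S).astype(int)
        ok=np.all((ij>=0)&(ij<520),1);ij=ij[ok];img[ij[:,1],ij[:,0]]=1
        img=cv2.dilate(img,np.ones((5,5)))
        k=np.zeros((97,97),np.float32);cv2.circle(k,(48,48),44,1,-1);cv2.circle(k,(48,48),29,0,-1);cv2.circle(k,(48,48),48,0,0)
        yy,xx=np.mgrid[-48:49,-48:49];rr=np.hypot(xx,yy)
        k=np.where(rr<44,np.where(rr>30,1,0),np.where(rr<48,-.7,0)).astype(np.float32)
        resp=cv2.filter2D(img,-1,k/k[k>0].sum())
        for _ in range(6):
            _,mx,_,(x,y)=cv2.minMaxLoc(resp)
            if mx<.3: break
            out.append((x/S+.38,y/S-.16,z,mx)); 
            cv2.circle(resp,(x,y),70,-1,-1)
    if verbose:
        for c in out: print("cap",np.round(c[0],4),np.round(c[1],4),c[2],round(c[3],2))
    return out
E
python3 - <<'E'
from caps import *
W=np.load('f4.npy');p=cv2.imread('pics/f4.png')[:,:,::-1].copy()
caps(W,p)
hs=cv2.cvtColor(p,cv2.COLOR_RGB2HSV).astype(int)
m=(W[...,0]>.36)&(W[...,0]<.66)&(W[...,1]>-.18)&(W[...,1]<.12)&(W[...,2]>.012)&(W[...,2]<.018)&(hs[...,1]<60)
q=W[m];print(len(q),cv2.minAreaRect((q[:,:2]*1000).astype(np.float32)))
m=np.all((W>[.36,-.18,-.01])&(W<[.66,.12,.012]),2)&(hs[...,2]>140)&(hs[...,1]<60);q=W[m];print("floor z",np.median(q[:,2]),cv2.minAreaRect((q[:,:2]*1000).astype(np.float32)))
W=np.load('a_side.npy');p=cv2.imread('pics/a_side.png')[:,:,::-1].copy();caps(W,p)
E
```

```text
cap 0.515 -0.051 top 0.9
cap 0.5065 -0.026 low 0.7
cap 0.543 -0.0575 low 0.65
cap 0.498 -0.073 low 0.62
cap 0.5415 -0.0225 low 0.32
4207 ((532.3831176757812, -54.89874267578125), (249.22605895996094, 234.72315979003906), 1.5103965997695923)
floor z 0.0038439094749414537 ((509.5784912109375, -28.14251708984375), (204.56747436523438, 232.7886199951172), 1.5706062316894531)
cap 0.5145 -0.0545 top 0.38
cap 0.497 -0.077 low 0.33
cap 0.541 -0.061 low 0.31
```

Run:
```python
from h import *
o=r.get_obs();c,f=K('wrist');T=np.array(c["T_tool_cam"]);M=R.from_rotvec(o["orientation"]).as_matrix()
def ray(u,v,z):
    d=np.array([(u-c["cx"])/f,(v-c["cy"])/f,1]);D=M@T[:3,:3]@d;O=M@T[:3,3]+o["tcp_pos"];return O+D*(z-O[2])/D[2]
P=np.array([ray(*q,.015) for q in((170,38),(391,32),(381,242),(191,245))]);print(P.round(4),P.mean(0))
```

```text
[[ 0.4076  0.0565  0.015 ]
 [ 0.6048  0.0611  0.015 ]
 [ 0.6111 -0.138   0.015 ]
 [ 0.4123 -0.1411  0.015 ]] [ 0.50895385 -0.04039222  0.015     ]
```

```bash
python3 -m handwheel '[[[0.0036,0.011,-0.03,0,0,0,0.06],[0.0036,0.011,-0.03,0,0,0,0.06],[0,0,-0.03,0,0,0,0.06],[0,0,-0.03,0,0,0,0.06],[0,0,0,0,0,0,0.06],[0,0,0,0,0,0,0.06]]]' 40;python3 - <<'E'
from h import *
delta([.515,-.052,.107],[0,0,-1],[1,0,0])
o,p,d=grab('wrist','g1')
E
```

```text
clock: 24.77
tcp_pos: [0.5134, -0.0557, 0.1633]
orientation: [-2.221, -2.216, 0.005]
contact_force: [0.1, 0.2, 1.1]
grip_width: 0.0597
d [ 0.0016  0.0037 -0.0563] rot [-0.0004 -0.0051  0.0021] F [0.1 0.2 1.1] w 0.0597
```

View pics/g1.png

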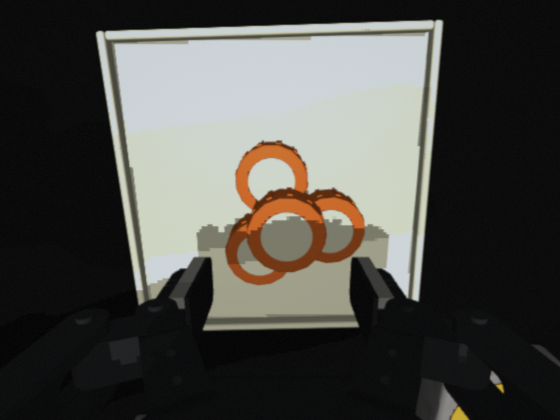

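```bash
python3 -m handwheel '[[[0.0016,0.0037,-0.02,0,-0.005,0.002,0.06],[0,0,-0.018,0,0,0,0.06],[0,0,-0.014,0,0,0,0.06],[0,0,0,0,0,0,0.06],[0,0,0,0,0,0,0.06]]]' 30;python3 - <<'E'
from h import *
delta([.515,-.052,.107],[0,0,-1],[1,0,0])
o,p,d=grab('wrist','g2');grab('side','g2s')
a=cv2.imread('pics/g2s.png')[180:290,180:330];cv2.imwrite('pics/g2c.png',cv2.resize(a,None,fx=5,fy=5,interpolation=2))
E
```

```text
clock: 25.23
tcp_pos: [0.517, -0.0511, 0.1139]
orientation: [2.217, 2.22, 0.006]
contact_force: [0.5, 0.2, 1.6]
grip_width: 0.0601
d [-0.002  -0.0009 -0.0069] rot [-0.0002  0.0057 -0.0012] F [0.5 0.2 1.6] w 0.0601
```

View pics/g2.png

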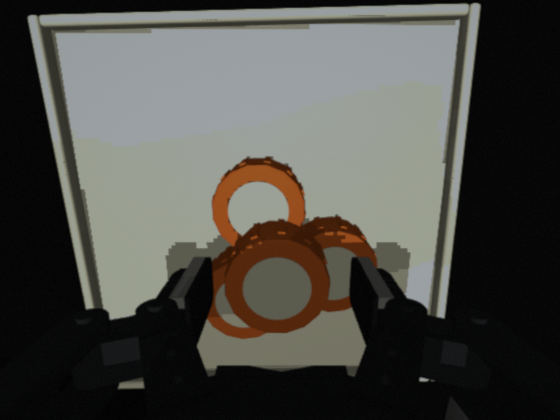

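View pics/g2c.png

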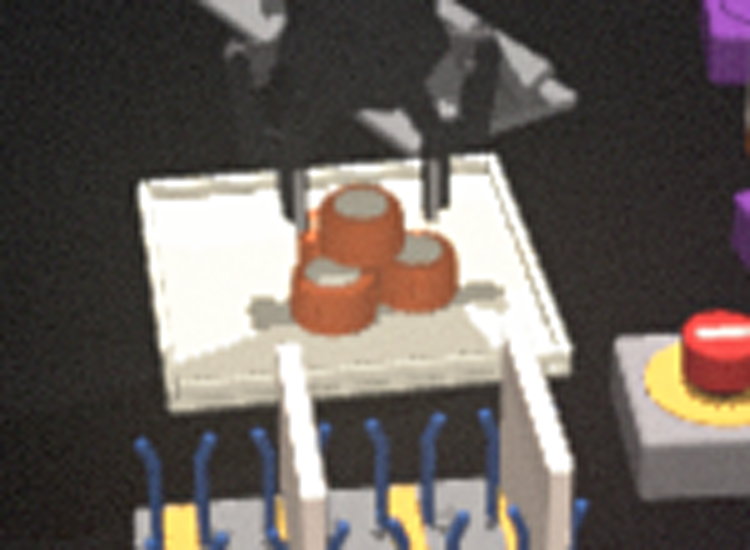

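```bash
python3 -m handwheel '[[[-0.002,-0.0009,-0.006,0,0.005,-0.001,0.06],[0,0,0,0,0,0,0.06],[0,0,0,0,0,0,0.03],[0,0,0,0,0,0,0.03],[0,0,0,0,0,0,0.03],[0,0,0,0,0,0,0.03]]]' 30;python3 - <<'E'
from h import *
delta([.563,.013,.16],[0,0,-1],[1,0,0])
E
```

```text
clock: 25.83
tcp_pos: [0.5141, -0.0516, 0.1069]
orientation: [-2.22, -2.222, 0.001]
contact_force: [-1.7, -0.4, 5.6]
grip_width: 0.0428
d [0.0489 0.0646 0.0531] rot [-0.0003 -0.0008 -0.001 ] F [-1.7 -0.4  5.6] w 0.0428
```

```bash
python3 -m handwheel '[[[0,0,0.02,0,0,0,0.03],[0,0,0.03,0,0,0,0.03],[0.0163,0.0215,0,0,0,0,0.03],[0.0163,0.0215,0,0,0,0,0.03],[0.0163,0.0215,0,0,0,0,0.03],[0,0,-0.03,0,0,0,0.03],[0,0,-0.02,0,0,0,0.03],[0,0,0,0,0,0,0.03],[0,0,0,0,0,0,0.03]]]' 30;python3 - <<'E'
from h import *
delta([.563,.013,.082],[0,0,-1],[1,0,0])
grab('side','g3s')
a=cv2.imread('pics/g3s.png')[180:290,180:330];cv2.imwrite('pics/g3c.png',cv2.resize(a,None,fx=5,fy=5,interpolation=2))
E
```

```text
clock: 26.58
tcp_pos: [0.5621, 0.013, 0.1057]
orientation: [-2.218, -2.221, 0.004]
contact_force: [-0.0, -0.2, 0.5]
grip_width: 0.0429
d [ 0.0009  0.     -0.0237] rot [-0.0003 -0.0038 -0.0013] F [-0.  -0.2  0.5] w 0.0429
```

View pics/g3c.png

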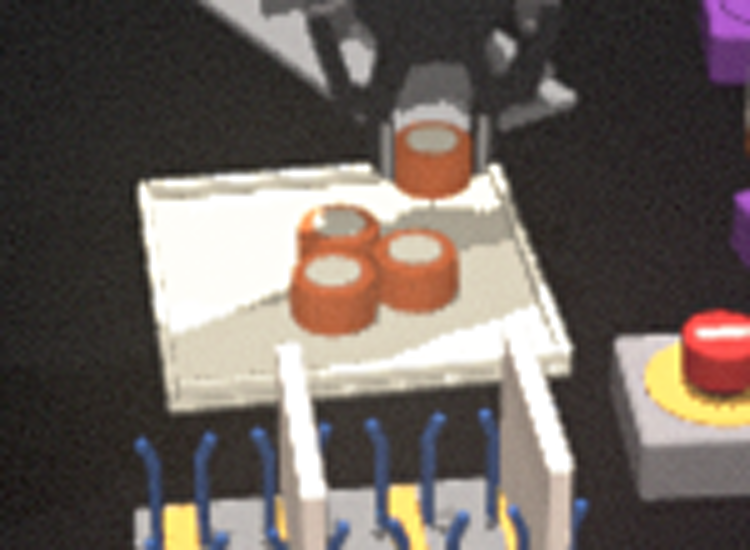

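```bash
python3 -m handwheel '[[[0,0,-0.013,0,0,0,0.03],[0,0,-0.007,0,0,0,0.03],[0,0,-0.003,0,0,0,0.03],[0,0,0,0,0,0,0.03]]]' 30; python3 -c "
from h import *
delta([.563,.013,.082],[0,0,-1],[1,0,0])"
```

```text
clock: 26.97
tcp_pos: [0.5625, 0.0128, 0.0828]
orientation: [-2.219, -2.221, 0.002]
contact_force: [0.0, 0.0, 0.0]
grip_width: 0.043
d [ 0.0005  0.0002 -0.0008] rot [-0.0004 -0.0021 -0.0009] F [0. 0. 0.] w 0.043
```

```bash
python3 -m handwheel '[[[0,0,-0.001,0,0,0,0.03],[0,0,-0.001,0,0,0,0.03],[0,0,0,0,0,0,0.03]]]' 30; python3 -c "
from h import *
delta([.563,.013,.082],[0,0,-1],[1,0,0])"
```

```text
clock: 27.22
tcp_pos: [0.5631, 0.0131, 0.0816]
orientation: [-2.22, -2.222, 0.0]
contact_force: [0.1, -0.3, 0.0]
grip_width: 0.0429
d [-0.0001 -0.0001  0.0004] rot [-0.0006 -0.0007 -0.0011] F [ 0.1 -0.3  0. ] w 0.0429
```

```bash
python3 -m handwheel '[[[0,0,-0.0015,0,0,0,0.03],[0,0,0,0,0,0,0.03]]]' 30; python3 -c "
from h import *
delta([.563,.013,.082],[0,0,-1],[1,0,0])"
```

```text
clock: 27.38
tcp_pos: [0.5633, 0.0131, 0.0809]
orientation: [-2.22, -2.222, 0.0]
contact_force: [-3.0, -0.3, 9.1]
grip_width: 0.0432
d [-0.0003 -0.0001  0.0011] rot [-0.0003 -0.0003 -0.0011] F [-3.  -0.3  9.1] w 0.0432
```

```bash
python3 -m handwheel '[[[0,0,0,0,0,0,0.05],[0,0,0,0,0,0,0.055],[0,0,0.015,0,0,0,0.055],[0,0,0.03,0,0,0,0.06],[0,0,0.04,0,0,0,0.06],[-0.013,-0.03,0.03,0,0,0,0.06],[-0.02,-0.03,0.01,0,0,0,0.06],[-0.02,-0.03,0,0,0,0,0.06],[0,0,0,0,0,0,0.06],[0,0,0,0,0,0,0.06]]]' 30
python3 - <<'E'
from caps import *
o,p,d=grab('wrist','h1');W=cloud('wrist',o,d);print(o['tcp_pos']);caps(W,p)
E
```

```text
clock: 28.22
tcp_pos: [0.5096, -0.0775, 0.2033]
orientation: [-2.225, -2.217, 0.002]
contact_force: [0.4, 1.0, -0.6]
grip_width: 0.0601
[ 0.50961439 -0.07747331  0.20325424]
cap 0.5065 -0.026 low 0.94
cap 0.4985 -0.0725 low 0.93
cap 0.5425 -0.057 low 0.91
cap 0.5625 0.0125 low 0.9
cap 0.5415 -0.022 low 0.33
cap 0.5295 -0.0895 low 0.3
```

View pics/h1.png

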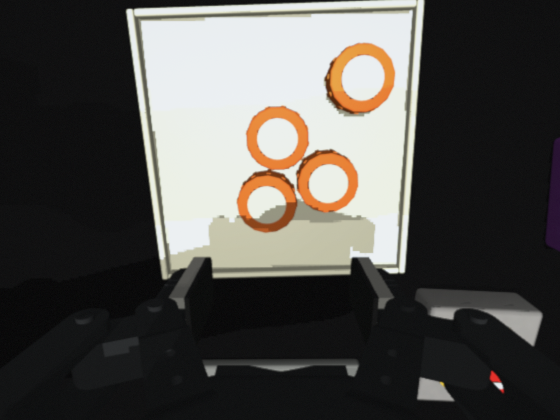

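```bash
python3 -m handwheel '[[[-0.0008,0.0129,-0.02,0,0,0.0875,0.056],[-0.0008,0.0129,-0.02,0,0,0.0875,0.056],[-0.0008,0.0129,-0.02,0,0,0.0875,0.056],[-0.0008,0.0129,-0.02,0,0,0.0875,0.056],[0,0,0,0,0,0,0.056],[0,0,0,0,0,0,0.056]]]' 30
python3 - <<'E'
from h import *
delta([.5065,-.026,.08],[0,0,-1],[.94,.342,0])
E
```

```text
clock: 28.77
tcp_pos: [0.5074, -0.0218, 0.1223]
orientation: [-1.796, -2.573, 0.001]
contact_force: [-0.1, -0.5, 0.7]
grip_width: 0.0557
d [-0.0009 -0.0042 -0.0423] rot [-0.0014 -0.0036 -0.0032] F [-0.1 -0.5  0.7] w 0.0557
```

```bash
python3 -m handwheel '[[[-0.0009,-0.0042,-0.012,0,-0.0036,-0.003,0.056],[0,0,0,0,0,0,0.056],[0,0,0,0,0,0,0.056]]]' 30
python3 - <<'E'
from h import *
delta([.5065,-.026,.08],[0,0,-1],[.94,.342,0])
grab('wrist','h2')
E
```

```text
clock: 29.02
tcp_pos: [0.5071, -0.0284, 0.1118]
orientation: [1.805, 2.568, 0.002]
contact_force: [0.4, -0.6, 0.4]
grip_width: 0.056
d [-0.0006  0.0024 -0.0318] rot [0.0003 0.0028 0.0035] F [ 0.4 -0.6  0.4] w 0.056
```

View pics/h2.png

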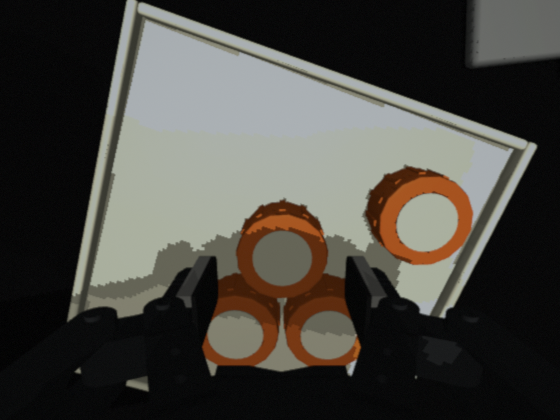

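```bash
python3 -m handwheel '[[[-0.0005,0.0024,-0.013,0,0.002,0.003,0.056],[0,0,-0.012,0,0,0,0.056],[0,0,-0.005,0,0,0,0.056],[0,0,0,0,0,0,0.056],[0,0,0,0,0,0,0.03],[0,0,0,0,0,0,0.03],[0,0,0,0,0,0,0.03],[0,0,0,0,0,0,0.03]]]' 30
python3 - <<'E'
from h import *
delta([.46,.012,.10],[0,0,-1],[.94,.342,0])
E
```

```text
clock: 29.73
tcp_pos: [0.5064, -0.0253, 0.0814]
orientation: [1.799, 2.575, 0.001]
contact_force: [-0.4, -0.5, 0.0]
grip_width: 0.043
d [-0.0464  0.0373  0.0186] rot [-0.0002  0.0011 -0.0021] F [-0.4 -0.5  0. ] w 0.043
```

```bash
python3 -m handwheel '[[[0,0,0.015,0,0,0,0.03],[0,0,0.02,0,0,0,0.03],[-0.0232,0.0187,0,0,0,0,0.03],[-0.0232,0.0187,0,0,0,0,0.03],[0,0,0,0,0,0,0.03],[0,0,-0.015,0,0,0,0.03],[0,0,-0.01,0,0,0,0.03],[0,0,-0.006,0,0,0,0.03],[0,0,0,0,0,0,0.03]]]' 30
python3 - <<'E'
from h import *
delta([.46,.012,.0812],[0,0,-1],[.94,.342,0])
E
```

```text
clock: 30.48
tcp_pos: [0.4592, 0.0118, 0.0839]
orientation: [-1.799, -2.574, 0.002]
contact_force: [0.2, 0.7, -0.2]
grip_width: 0.0432
d [ 0.0008  0.0002 -0.0027] rot [ 0.0001 -0.0019 -0.002 ] F [ 0.2  0.7 -0.2] w 0.0432
```

```bash
python3 -m handwheel '[[[0,0,-0.0027,0,0,0,0.03],[0,0,0,0,0,0,0.03]]]' 30;python3 -m handwheel '[[[0,0,-0.0015,0,0,0,0.03],[0,0,0,0,0,0,0.03]]]' 30
```

```text
clock: 30.65
tcp_pos: [0.4599, 0.012, 0.0822]
orientation: [-1.8, -2.575, -0.0]
contact_force: [-0.3, 0.2, -0.2]
grip_width: 0.0432
clock: 30.82
tcp_pos: [0.46, 0.012, 0.081]
orientation: [1.799, 2.575, 0.001]
contact_force: [0.5, -0.5, -0.7]
grip_width: 0.0426
```

```bash
python3 -m handwheel '[[[0,0,-0.001,0,0,0,0.03],[0,0,0,0,0,0,0.03],[0,0,0,0,0,0,0.05],[0,0,0,0,0,0,0.055],[0,0,0.015,0,0,0,0.055],[0,0,0.03,0,0,0,0.06],[0,0,0.035,0,0,-0.08,0.06],[0.015,-0.03,0.02,0,0,-0.1,0.06],[0.015,-0.03,0.02,0,0,-0.1,0.06],[0.015,-0.03,0.01,0,0,-0.1,0.06]]]' 30;python3 -m handwheel '[[[0,0,0,0,0,0,0.06],[0,0,0,0,0,0,0.06]]]' 30
python3 - <<'E'
from caps import *
o,p,d=grab('wrist','h3');W=cloud('wrist',o,d);print(o['tcp_pos'].round(4));caps(W,p)
E
```

```text
clock: 31.65
tcp_pos: [0.5062, -0.0788, 0.2129]
orientation: [2.255, 2.183, 0.005]
contact_force: [0.3, 0.1, 1.3]
grip_width: 0.0599
clock: 31.82
tcp_pos: [0.5055, -0.0799, 0.2105]
orientation: [2.256, 2.183, 0.002]
contact_force: [-0.0, -0.0, -0.7]
grip_width: 0.0601
[ 0.5055 -0.0799  0.2105]
cap 0.4985 -0.0725 low 0.93
cap 0.4605 0.011 low 0.93
cap 0.542 -0.057 low 0.92
cap 0.562 0.0125 low 0.92
```

View pics/h3.png

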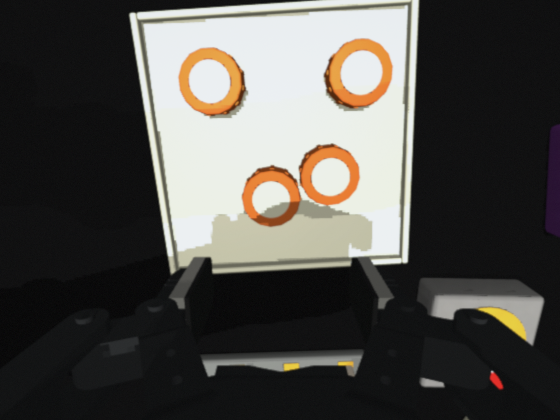

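```bash
python3 -m handwheel '[[[-0.001,0.001,-0.015,0,0,-0.107,0.056],[-0.001,0.001,-0.015,0,0,-0.107,0.056],[-0.001,0.001,-0.015,0,0,-0.107,0.056],[-0.001,0.001,-0.015,0,0,-0.107,0.056],[-0.001,0.001,-0.015,0,0,-0.107,0.056],[-0.001,0.001,-0.015,0,0,-0.107,0.056],[-0.001,0.001,0,0,0,-0.107,0.056],[0,0,0,0,0,0,0.056],[0,0,0,0,0,0,0.056]]]' 30
python3 - <<'E'
from h import *
delta([.4985,-.0725,.08],[0,0,-1],[.707,-.707,0]);grab('wrist','h4');print(r.get_obs()["joints"].round(3))
E
```

```text
clock: 32.62
tcp_pos: [0.4971, -0.0694, 0.1194]
orientation: [-2.894, -1.222, 0.002]
contact_force: [-0.1, -0.5, -0.5]
grip_width: 0.0561
d [ 0.0014 -0.0031 -0.0394] rot [-0.0001 -0.0013 -0.0137] F [-0.1 -0.5 -0.5] w 0.0561
[ 0.117  0.467 -0.125  2.098  0.102  0.582 -0.852]
```

View pics/h4.png

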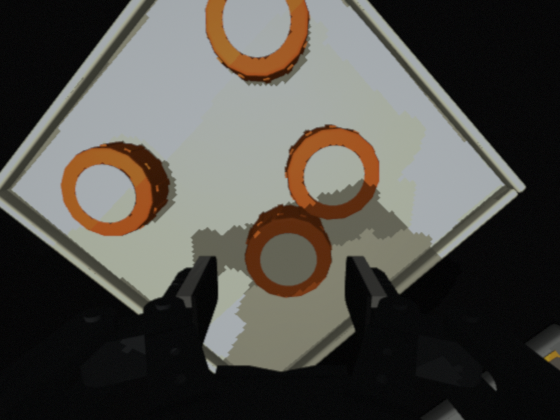

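```bash
python3 -m handwheel '[[[0.0014,-0.0031,-0.013,0,0,-0.013,0.056],[0,0,-0.013,0,0,0,0.056],[0,0,-0.009,0,0,0,0.056],[0,0,-0.004,0,0,0,0.056],[0,0,0,0,0,0,0.03],[0,0,0,0,0,0,0.03],[0,0,0,0,0,0,0.03],[0,0,0,0,0,0,0.03]]]' 30
python3 - <<'E'
from h import *
delta([.456,-.09,.10],[0,0,-1],[.707,-.707,0])
E
```

```text
clock: 33.33
tcp_pos: [0.4995, -0.074, 0.0814]
orientation: [2.905, 1.194, 0.002]
contact_force: [0.4, -0.1, -0.0]
grip_width: 0.0433
d [-0.0435 -0.016   0.0186] rot [0.0003 0.0014 0.0051] F [ 0.4 -0.1 -0. ] w 0.0433
```

```bash
python3 -m handwheel '[[[0,0,0.015,0,0,0,0.03],[0,0,0.02,0,0,0,0.03],[-0.0217,-0.008,0,0,0,0,0.03],[-0.0217,-0.008,0,0,0,0,0.03],[0,0,0,0,0,0,0.03],[0,0,-0.015,0,0,0,0.03],[0,0,-0.01,0,0,0,0.03],[0,0,-0.008,0,0,0,0.03],[0,0,0,0,0,0,0.03]]]' 30
python3 - <<'E'
from h import *
delta([.456,-.09,.0812],[0,0,-1],[.707,-.707,0])
E
```

```text
clock: 34.08
tcp_pos: [0.4552, -0.0897, 0.0815]
orientation: [-2.905, -1.195, 0.003]
contact_force: [-0.8, 0.5, -0.9]
grip_width: 0.0427
d [ 0.0008 -0.0003 -0.0003] rot [-0.     -0.0022  0.005 ] F [-0.8  0.5 -0.9] w 0.0427
```

Release, retreat, and view the tray.

```bash
python3 -m handwheel '[[[0,0,-0.001,0,0,0,0.03],[0,0,0,0,0,0,0.03],[0,0,0,0,0,0,0.05],[0,0,0,0,0,0,0.055],[0,0,0.015,0,0,0,0.055],[0,0,0.03,0,0,0,0.06],[0,0,0.035,0,0,0.08,0.06],[0.02,0,0.025,0,0,0.1,0.06],[0.02,0,0.02,0,0,0.1,0.06],[0.015,0,0.02,0,0,0.1,0.06]]]' 30;python3 -m handwheel '[[[0,0,0,0,0,0.1,0.06],[0,0,0,0,0,0.1,0.06],[0,0,0,0,0,0.1,0.06],[0,0,0,0,0,0.1,0.06],[0,0,0,0,0,0,0.06]]]' 30
python3 - <<'E'
from caps import *
o,p,d=grab('wrist','h5');W=cloud('wrist',o,d);print(o['tcp_pos'].round(4));caps(W,p)
grab('scene','h5s')
E
```

```text
clock: 34.92
tcp_pos: [0.5122, -0.09, 0.2294]
orientation: [2.622, 1.727, 0.004]
contact_force: [0.6, -0.1, -0.2]
grip_width: 0.0602
clock: 35.33
tcp_pos: [0.5107, -0.0901, 0.2272]
orientation: [2.229, 2.213, 0.001]
contact_force: [-0.2, 0.3, 0.2]
grip_width: 0.0603
[ 0.5107 -0.0901  0.2272]
cap 0.4605 0.0105 low 0.94
cap 0.457 -0.089 low 0.94
cap 0.5625 0.0125 low 0.92
cap 0.542 -0.057 low 0.92
```

View pics/h5.png

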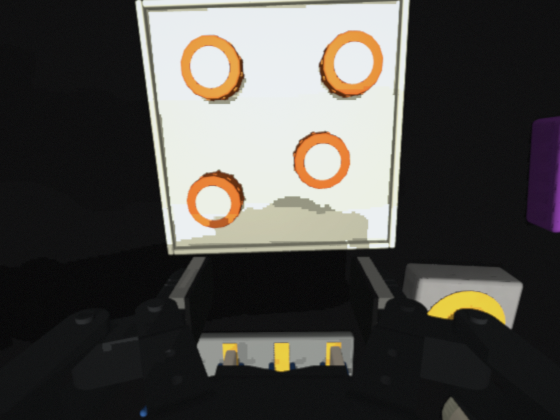

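View pics/h5s.png

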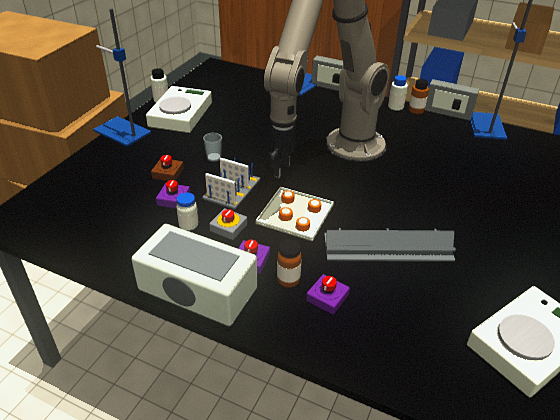

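```bash
python3 -m handwheel '[[[0.0317,-0.0226,0,0,0,0.08,0.06],[0.0317,-0.0226,0,0,0,0.08,0.06],[0.0317,-0.0226,0,0,0,0.08,0.06],[0.0317,-0.0226,-0.02,0,0,0.08,0.06],[0.0317,-0.0226,-0.02,0,0,0.08,0.06],[0,0,0,0,0,0,0.06],[0,0,0,0,0,0,0.06]]]' 40
python3 - <<'E'
from h import *
delta([.669,-.203,.114],[0,0,-1],[np.cos(.4),np.sin(.4),0]);print(r.get_obs()["joints"].round(3))
E
```

```text
clock: 36.02
tcp_pos: [0.6659, -0.2022, 0.1855]
orientation: [-1.754, -2.601, 0.002]
contact_force: [0.6, 0.5, -0.0]
grip_width: 0.0599
d [ 0.0031 -0.0008 -0.0715] rot [-0.0013 -0.0039  0.0158] F [ 0.6  0.5 -0. ] w 0.0599
[ 0.424  0.649 -0.323  1.576  0.236  0.96   0.409]
```

```bash
python3 -m handwheel '[[[0.0031,-0.0008,-0.02,0,-0.003,0.0158,0.06],[0,0,-0.02,0,0,0,0.06],[0,0,-0.015,0,0,0,0.06],[0,0,0,0,0,0,0.06],[0,0,0,0,0,0,0.06]]]' 40
python3 - <<'E'
from caps import *
delta([.669,-.203,.114],[0,0,-1],[np.cos(.4),np.sin(.4),0])
grab('wrist','k1')
o,p,d=grab('side','k1s');caps(cloud('side',o,d),p)
a=cv2.imread('pics/k1s.png')[180:330,180:380];cv2.imwrite('pics/k1c.png',cv2.resize(a,None,fx=4,fy=4,interpolation=2))
E
```

```text
clock: 36.43
tcp_pos: [0.6687, -0.2009, 0.1341]
orientation: [1.729, 2.621, 0.003]
contact_force: [0.5, 0.4, 0.5]
grip_width: 0.0604
d [ 0.0003 -0.0021 -0.0201] rot [-0.0004  0.0024 -0.0047] F [0.5 0.4 0.5] w 0.0604
cap 0.4595 0.008 low 0.36
cap 0.464 -0.057 low 0.34
cap 0.5415 -0.062 low 0.33
cap 0.562 0.0105 low 0.32
```

View pics/k1.png

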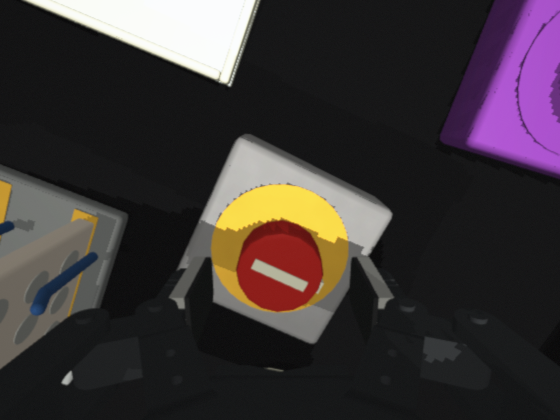

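View pics/k1c.png

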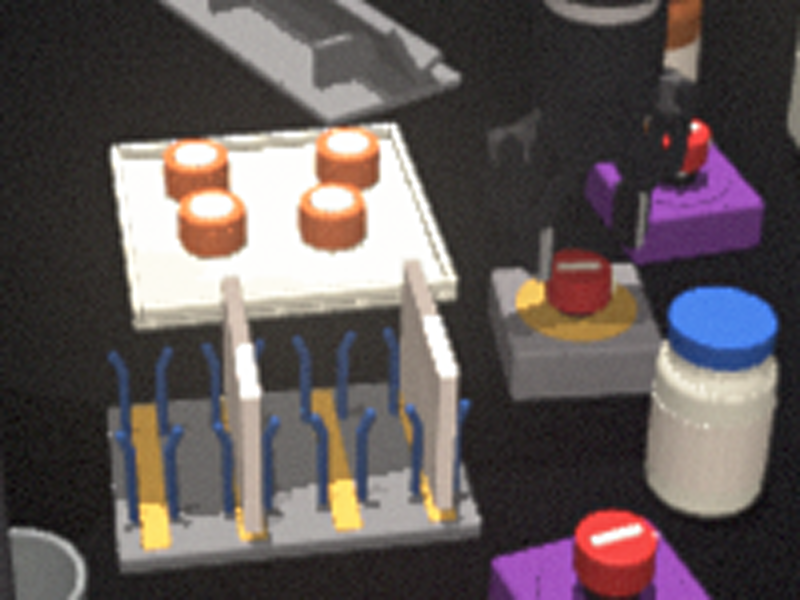

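```bash
python3 -m handwheel '[[[0,0,0.035,0,0,0,0.06],[0,0,0.035,0,0,0,0.06],[0,0,0.02,0,0,-0.08,0.06],[-0.03,0.02,0,0,0,-0.08,0.06],[-0.033,0.022,0,0,0,-0.08,0.06],[-0.033,0.022,0,0,0,-0.08,0.06],[-0.033,0.022,0,0,0,-0.08,0.06],[-0.033,0.022,0,0,0,0,0.06],[0,0,0,0,0,0,0.06],[0,0,0,0,0,0,0.06]]]' 30
python3 - <<'E'
from caps import *
o,p,d=grab('wrist','m1');W=cloud('wrist',o,d);print(o['tcp_pos'].round(4));cs=caps(W,p)
delta([.464,-.054,.11],[0,0,-1],[1,0,0])
E
```

```text
clock: 37.37
tcp_pos: [0.5062, -0.0923, 0.2254]
orientation: [2.21, 2.226, 0.003]
contact_force: [0.6, -0.2, -0.4]
grip_width: 0.06
[ 0.5062 -0.0923  0.2254]
cap 0.4605 0.0105 low 0.95
cap 0.4655 -0.055 low 0.95
cap 0.5625 0.0125 low 0.92
cap 0.5425 -0.0575 low 0.91
d [-0.0438  0.0394 -0.1156] rot [ 0.0021  0.0065 -0.0059] F [ 0.8 -0.6  1.5] w 0.0601
```

View pics/m1.png

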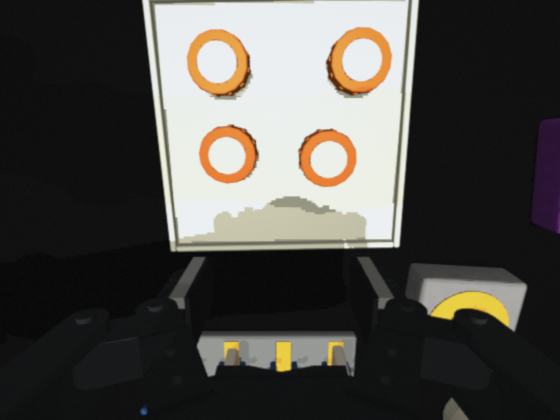

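```bash
python3 -m handwheel '[[[-0.014,0.0125,-0.03,0,0.002,-0.002,0.056],[-0.014,0.0125,-0.03,0,0.002,-0.002,0.056],[-0.0127,0.0123,-0.03,0,0.002,-0.002,0.056],[0,0,-0.02,0,0,0,0.056],[0,0,0,0,0,0,0.056],[0,0,0,0,0,0,0.056]]]' 30
python3 - <<'E'
from h import *
delta([.4655,-.055,.0812],[0,0,-1],[1,0,0]);grab('wrist','m2')
E
```

```text
clock: 37.92
tcp_pos: [0.4681, -0.0568, 0.1139]
orientation: [-2.223, -2.219, 0.004]
contact_force: [0.9, 0.1, 0.3]
grip_width: 0.0559
d [-0.0026  0.0018 -0.0327] rot [ 0.0011 -0.0025  0.0018] F [0.9 0.1 0.3] w 0.0559
```

View pics/m2.png

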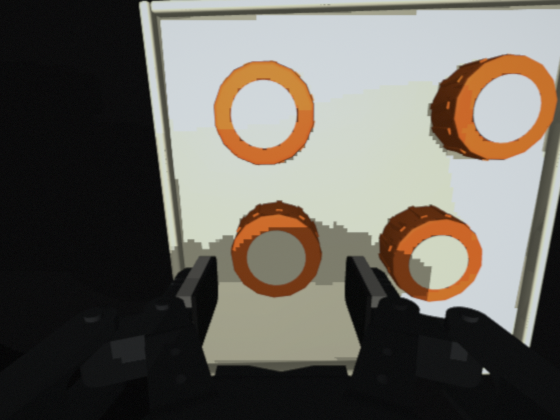

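```bash
python3 -m handwheel '[[[-0.0026,0.0018,-0.013,0,-0.002,0.002,0.056],[0,0,-0.013,0,0,0,0.056],[0,0,-0.0065,0,0,0,0.056],[0,0,0,0,0,0,0.056],[0,0,0,0,0,0,0.03],[0,0,0,0,0,0,0.03],[0,0,0,0,0,0,0.03],[0,0,0,0,0,0,0.03]]]' 30
python3 - <<'E'
from h import *
delta([.4605,-.088,.1],[0,0,-1],[1,0,0])
E
```

```text
clock: 38.63
tcp_pos: [0.4651, -0.0548, 0.0825]
orientation: [2.219, 2.22, 0.0]
contact_force: [-0.6, -0.4, 7.0]
grip_width: 0.0428
d [-0.0046 -0.0332  0.0175] rot [ 0.0015  0.0017 -0.0005] F [-0.6 -0.4  7. ] w 0.0428
```

```bash
python3 -m handwheel '[[[0,0,0.012,0,0,0,0.03],[0,0,0.012,0,0,0,0.03],[-0.0023,-0.0166,0,0,0,0,0.03],[-0.0023,-0.0166,0,0,0,0,0.03],[0,0,0,0,0,0,0.03],[0,0,-0.01,0,0,0,0.03],[0,0,-0.01,0,0,0,0.03],[0,0,-0.002,0,0,0,0.03],[0,0,0,0,0,0,0.03]]]' 30
python3 - <<'E'
from h import *
delta([.4605,-.088,.0822],[0,0,-1],[1,0,0])
E
```

```text
clock: 39.38
tcp_pos: [0.4592, -0.0868, 0.0825]
orientation: [-2.218, -2.223, 0.003]
contact_force: [0.3, -0.2, 0.8]
grip_width: 0.0429
d [ 0.0013 -0.0012 -0.0003] rot [ 0.0008 -0.0022 -0.0024] F [ 0.3 -0.2  0.8] w 0.0429
```

```bash
python3 -m handwheel '[[[0,0,-0.001,0,0,0,0.03],[0,0,0,0,0,0,0.03],[0,0,0,0,0,0,0.05],[0,0,0,0,0,0,0.055],[0,0,0.015,0,0,0,0.055],[0,0,0.03,0,0,0,0.06],[0,0,0.035,0,0,0,0.06],[0.025,0,0.03,0,0,0,0.06],[0.025,0,0.03,0,0,0,0.06],[0,0,0,0,0,0,0.06]]]' 30
python3 - <<'E'
from caps import *
o,p,d=grab('wrist','m3');W=cloud('wrist',o,d);print(o['tcp_pos'].round(4));cs=caps(W,p)
o,p,d=grab('side','m3s');W=cloud('side',o,d).reshape(-1,3)
m=np.all((W>[.62,-.25,.045])&(W<[.72,-.15,.09]),1);q=W[m];print("stop z",np.percentile(q[:,2],[90,98]).round(4))
E
```

```text
clock: 40.22
tcp_pos: [0.5166, -0.0869, 0.2282]
orientation: [2.212, 2.216, 0.013]
contact_force: [1.5, -0.4, 0.1]
grip_width: 0.0602
[ 0.5166 -0.0869  0.2282]
cap 0.4605 0.0105 low 0.94
cap 0.542 -0.057 low 0.93
cap 0.4595 -0.0865 low 0.93
cap 0.562 0.0125 low 0.93
stop z [0.064  0.0647]
```

View pics/m3.png

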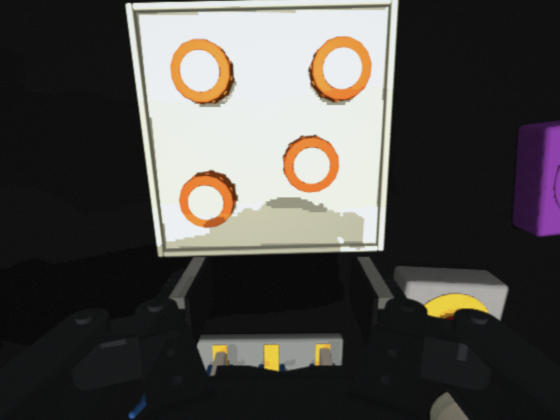

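Caps mended, stop still latched. Now to the stop.

```bash
python3 -m handwheel '[[[0.0305,-0.0232,0,0,0,0.08,0.06],[0.0305,-0.0232,0,0,0,0.08,0.06],[0.0305,-0.0232,0,0,0,0.08,0.06],[0.0305,-0.0232,-0.02,0,0,0.08,0.06],[0.0305,-0.0232,-0.025,0,0,0.08,0.06],[0,0,-0.03,0,0,0,0.06],[0,0,-0.015,0,0,0,0.06],[0,0,0,0,0,0,0.06],[0,0,0,0,0,0,0.06]]]' 50
python3 - <<'E'
from h import *
delta([.669,-.203,.114],[0,0,-1],[np.cos(.4),np.sin(.4),0])
E
```

```text
clock: 41.07
tcp_pos: [0.6563, -0.1994, 0.133]
orientation: [-1.731, -2.617, 0.004]
contact_force: [-1.0, 0.8, 0.3]
grip_width: 0.06
d [ 0.0127 -0.0036 -0.019 ] rot [-0.0002 -0.0047 -0.0018] F [-1.   0.8  0.3] w 0.06
```

```bash
python3 -m handwheel '[[[0.0125,-0.0036,0,0,-0.004,0,0.06],[0,0,0,0,0,0,0.06],[0,0,0,0,0,0,0.06]]]' 50
python3 - <<'E'
from caps import *
delta([.669,-.203,.114],[0,0,-1],[np.cos(.4),np.sin(.4),0]);grab('wrist','n1')
o,p,d=grab('side','n1s');caps(cloud('side',o,d),p)
E
```

```text
clock: 41.32
tcp_pos: [0.6698, -0.2033, 0.1348]
orientation: [1.732, 2.618, 0.001]
contact_force: [0.2, 0.0, 0.4]
grip_width: 0.0601
d [-0.0008  0.0003 -0.0208] rot [ 0.0007  0.0023 -0.0018] F [0.2 0.  0.4] w 0.0601
cap 0.4595 0.0075 low 0.37
cap 0.4585 -0.0905 low 0.35
cap 0.562 0.01 low 0.34
cap 0.5425 -0.06 low 0.34
```

View pics/n1.png

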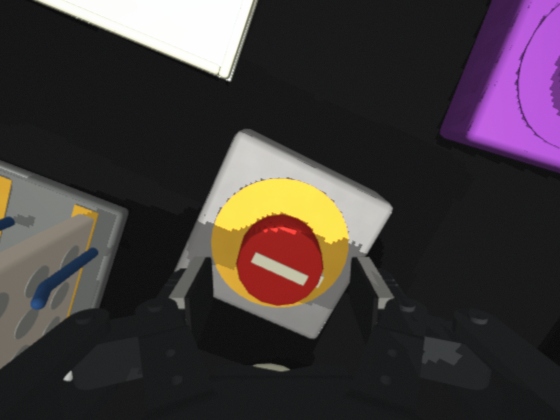

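```bash
python3 -m handwheel '[[[-0.0008,0,-0.01,0,0.002,0,0.056],[0,0,-0.009,0,0,0,0.056],[0,0,0,0,0,0,0.056],[0,0,0,0,0,0,0.02],[0,0,0,0,0,0,0.02],[0,0,0,0,0,0,0.02],[0,0,0,0,0,0,0.02]]]' 50
python3 - <<'E'
from h import *
delta([.669,-.203,.116],[0,0,-1],[np.cos(.4),np.sin(.4),0])
E
```

```text
clock: 42.0
tcp_pos: [0.6697, -0.2039, 0.1163]
orientation: [1.733, 2.618, 0.0]
contact_force: [-1.2, 0.9, -0.3]
grip_width: 0.0387
d [-0.0007  0.0009 -0.0003] rot [ 0.0007  0.0015 -0.0012] F [-1.2  0.9 -0.3] w 0.0387
```

Gripped. Twist clockwise (negative z) while following the rise.

```bash
python3 -m handwheel '[[[0,0,0.0008,0,0,-0.07,0.02],[0,0,0.0008,0,0,-0.07,0.02],[0,0,0.0008,0,0,-0.07,0.02],[0,0,0.0008,0,0,-0.07,0.02],[0,0,0,0,0,0,0.02]]]' 50; python3 -c "
from h import *
delta([.669,-.203,.124],[0,0,-1],[np.cos(-.45),np.sin(-.45),0])"
```

```text
clock: 42.42
tcp_pos: [0.6693, -0.2041, 0.1193]
orientation: [2.085, 2.349, -0.002]
contact_force: [-2.8, 1.7, 0.2]
grip_width: 0.0387
d [-0.0003  0.0011  0.0047] rot [ 1.600e-03 -5.000e-04 -5.688e-01] F [-2.8  1.7  0.2] w 0.0387
```

```bash
python3 -m handwheel '[[[0,0,0.0009,0,0,-0.07,0.02],[0,0,0.0009,0,0,-0.07,0.02],[0,0,0.0009,0,0,-0.07,0.02],[0,0,0.0009,0,0,-0.07,0.02],[0,0,0,0,0,0,0.02]]]' 50; python3 -c "
from h import *
delta([.669,-.203,.124],[0,0,-1],[np.cos(-.45),np.sin(-.45),0])"; python3 -m handwheel '[[[0,0,0.0007,0,0,-0.07,0.02],[0,0,0.0007,0,0,-0.07,0.02],[0,0,0,0,0,-0.07,0.02],[0,0,0,0,0,-0.05,0.02],[0,0,0,0,0,0,0.02]]]' 50; python3 -c "
from h import *
delta([.669,-.203,.124],[0,0,-1],[np.cos(-.45),np.sin(-.45),0]);grab('wrist','q1')"
```

```text
clock: 42.83
tcp_pos: [0.6688, -0.2041, 0.1226]
orientation: [2.391, 2.038, -0.004]
contact_force: [-3.8, 1.4, -1.0]
grip_width: 0.0382
d [0.0002 0.0011 0.0014] rot [ 0.0016 -0.002  -0.2908] F [-3.8  1.4 -1. ] w 0.0382
clock: 43.25
tcp_pos: [0.6685, -0.2041, 0.1242]
orientation: [-2.633, -1.713, 0.006]
contact_force: [-5.3, 2.7, 1.4]
grip_width: 0.0386
d [ 0.0005  0.0011 -0.0002] rot [ 0.0017 -0.0033 -0.0326] F [-5.3  2.7  1.4] w 0.0386
```

View pics/q1.png

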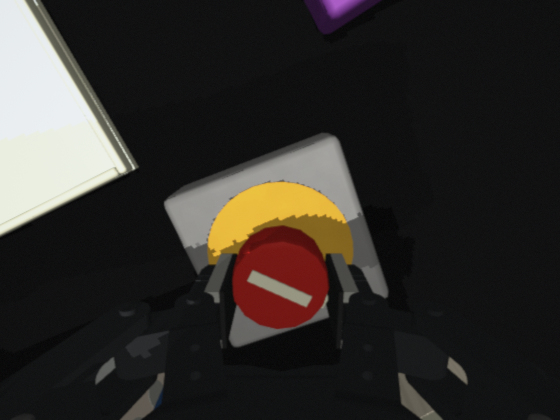

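```bash
python3 -m handwheel '[[[0,0,0,0,0,0,0.05],[0,0,0,0,0,0,0.056],[0,0,0,0,0,0,0.056],[0,0,0.02,0,0,0,0.056],[0,0,0.04,0,0,0,0.056],[0,0,0.04,0,0,0,0.056],[0,0.03,0.03,0,0,0.05,0.06],[0,0.035,0,0,0,0.1,0.06],[0,0.035,0,0,0,0.1,0.06],[0,0,0,0,0,0.1,0.06]]]' 50
python3 - <<'E'
from caps import *
for n in('side','scene'):
    o,p,d=grab(n,'r_'+n);W=cloud(n,o,d)
    caps(W,p);W=W.reshape(-1,3)
    m=np.all((W>[.62,-.25,.045])&(W<[.72,-.15,.09]),1);q=W[m];print(n,"stop z",np.percentile(q[:,2],[50,90,98]).round(4))
a=cv2.imread('pics/r_side.png')[180:330,180:380];cv2.imwrite('pics/rc.png',cv2.resize(a,None,fx=4,fy=4,interpolation=2))
E
```

```text
clock: 44.13
tcp_pos: [0.6711, -0.0947, 0.256]
orientation: [2.278, 2.162, 0.01]
contact_force: [0.6, 1.4, -0.1]
grip_width: 0.06
cap 0.4585 -0.091 low 0.4
cap 0.5425 -0.06 low 0.39
cap 0.5625 0.01 low 0.33
cap 0.459 0.008 low 0.33
side stop z [0.069  0.072  0.0732]
scene stop z [0.0671 0.0715 0.0746]
```

View pics/rc.png

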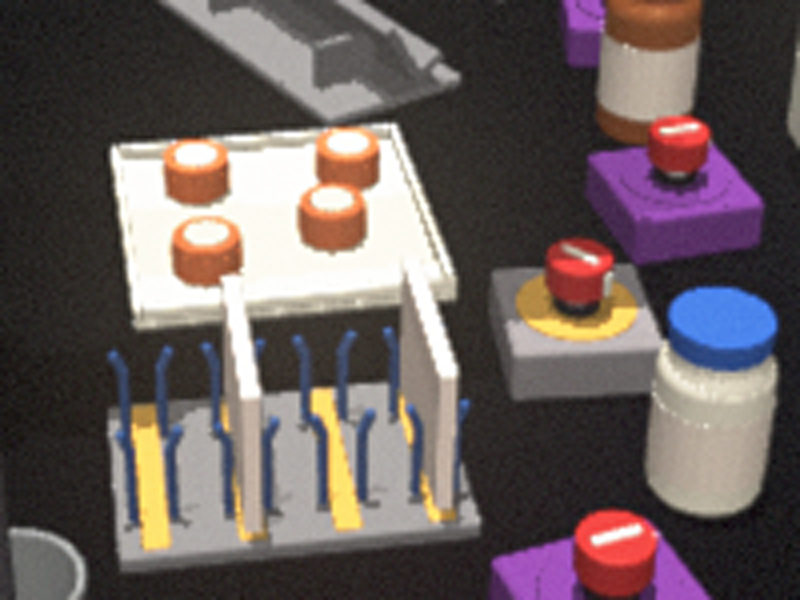

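View pics/r_scene.png

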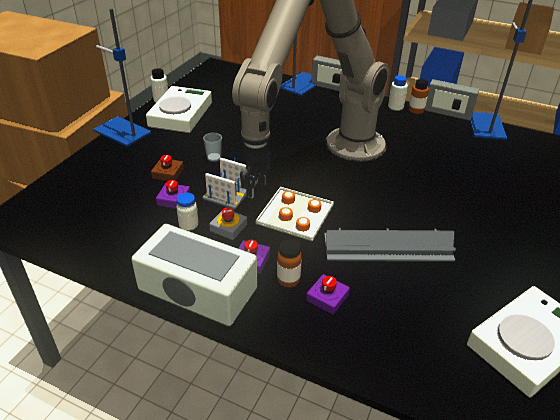

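Run:
```python
from h import *
for n in('side','scene'):
    W=np.load('a_%s.npy'%n).reshape(-1,3)
    m=np.all((W>[.62,-.25,.045])&(W<[.72,-.15,.09]),1);q=W[m];print(n,"initial stop z",np.percentile(q[:,2],[50,90,98]).round(4),q[:,2].max())
print(r.get_obs()['contact_force'].round(1))
```

```text
side initial stop z [0.0683 0.0717 0.0729] 0.07395810755023206
scene initial stop z [0.0664 0.0717 0.0729] 0.07420640288992228
[ 0.4 -0.5 -0.5]
```

The stop's height now matches its starting height, so it is fully up. Handing in.

```bash
python3 -c "
from bench import r
print(r.hand_in())"
```

```text
the job is handed in; nothing more can be done
None
```

The drying station is loaded and the job is handed in, at about 44 s on the robot's clock against the 208 s limit.

- **Stop pressed:** I pushed the red mushroom stop on the grey box down first. It read about 0.064 m afterwards, so it had latched, and it was still down just before I twisted it.
- **Plates:** Two plates were present. Both stand upright on a long edge, down on the slot floor, in slots 1 and 3.
- **Caps:** Four caps were present, and they lie in a single layer in the tray. One cap was knocked about 3 cm aside during the run, so I put it back. The smallest gap is now about 28 mm.
- **Stop released:** I gripped the head and twisted it about 0.8 rad clockwise. Its top now reads about 0.072 m in both the side and scene cameras, the same as at the start, so it is fully up.
- **Bystanders:** I never touched the bottle, jar or beaker. They look unmoved in the last pictures, but I did not measure them again.

At hand-in the arm was clear of everything, with about 0.5 N on the tool. No check failed or disagreed beyond 2–4 mm between cameras.

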